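# Slake the dry clay scraps

## Task

Take the lid off the cream bucket and lay it flat, knob up, on the bare table, then use the scoop, not your fingers, to move every dry clay lump from the grey trough into the bucket. Then take the green mister and hold its nozzle aimed steadily at the middle of the bucket, from 10 to 40 cm away, for a good two seconds, and after that set the lid squarely down in the bucket's mouth. Leave the scoop and the mister standing upright on the black mat, and do not disturb the other things on the table.

Things in the scene. Friction and masses are not known exactly. Their poses are not given: they have to be found in the camera images.
- trough: Fixed grey open trough, 350 mm long (x), 128 wide (118 inside); sides and +x wall 125 high, -x wall 85. Origin: centre of underside. Inside, the floor falls 3 deg toward +x: its top is 25 mm up at the -x wall (x=-170), 12 mm up at x=+85 (the foot line); from there a ramp rises 45 deg to 97 mm up at the +x wall (x=+170). Lumps lie about the foot.
- bucket: Fixed round cream bucket, open at the top, 100 mm high, outer radius 70 mm at the foot and 80 mm at the rim, walls 4 mm, floor 5 mm. Origin: centre of its underside.
- bucket_rim (a point): Centre of the bucket's mouth, level with the rim, 100 mm above the table; z up. Inner radius there 76 mm.
- bucket_target (a point): The middle of the bucket, 35 mm above its underside, about where the lumps lie: the point to mist.
- mat: Thin black rubber mat fixed on the table, 150 mm (x) by 330 mm (y), 4 mm thick. Origin: centre of its underside.
- scoop: Loose aluminium scoop, 0.22 kg. Pan 80 long (x -40 to +40), 96 wide, 3 mm floor, open at +x (lip at x=+40), sides 50 mm high (to x=+32), rear wall 60. Origin: underside of the pan's middle. Behind it (floor runs to x=-56) an upright wooden handle 16 mm (x) by 36 mm (y) at x=-48, top 175 mm up. Fingers closing along scoop x on its 36 mm wide faces hold it stiffly. Starts standing on the mat.
- scoop_grip (a point): Grip point on the scoop's handle, 150 mm above the pan's underside (x = -48 mm), 25 mm below the handle's top. Axes as the scoop's.
- mister: Loose green hand mister, 0.25 kg: bottle 66 mm across, 100 high, neck 28, white head 75 long (x -25 to +50), 28 wide (y), 138 to 174 mm up, nozzle at +x bent 45 deg down. Origin: centre of underside; z up. Starts standing on the mat. Nothing to squeeze: holding it aimed counts as misting.
- mister_nozzle (a point): Tip of the mister's nozzle, at x = +70 mm, z = +128 mm in the mister's frame. Its own x axis is the spray direction (forward and 45 degrees down when the mister stands upright), its y axis is the mister's y.
- mister_grip (a point): Middle of the mister's head (x = +12 mm, 156 mm above its underside), to be gripped across its 28 mm width (along y). Axes as the mister's.
- lid: Loose white round lid of the bucket, 0.16 kg: plug of radius 68 mm, 12 high, below a disc of radius 83, 7 thick; on top a blue upright round knob of radius 16, from 19 to 55 mm above the underside. Origin: centre of the plug's underside. Starts fitted on the bucket. Fitted, the disc rests on the rim and the origin is 12 mm below rim level.
- lump0: Pale grey dry clay lump, knobbly and roughly round, 32 to 36 mm across, 36 g. Origin: its centre. Starts in the trough; may be absent.
- lump1: Pale grey dry clay lump, knobbly and roughly round, 32 to 36 mm across, 36 g. Origin: its centre. Starts in the trough; may be absent.
- lump2: Pale grey dry clay lump, knobbly and roughly round, 32 to 36 mm across, 36 g. Origin: its centre. Starts in the trough; may be absent.
- lump3: Pale grey dry clay lump, knobbly and roughly round, 32 to 36 mm across, 36 g. Origin: its centre. Starts in the trough; may be absent.
- lump4: Pale grey dry clay lump, knobbly and roughly round, 32 to 36 mm across, 36 g. Origin: its centre. Starts in the trough; may be absent.
- lump5: Pale grey dry clay lump, knobbly and roughly round, 32 to 36 mm across, 36 g. Origin: its centre. Starts in the trough; may be absent.
- lump6: Pale grey dry clay lump, knobbly and roughly round, 32 to 36 mm across, 36 g. Origin: its centre. Starts in the trough; may be absent.
- pot_a: Bystander: terracotta vase, 72 mm wide, 95 mm high. Leave it alone.
- pot_b: Bystander: lidded terracotta pot, 90 mm wide, 75 mm high. Leave it alone.
- jar: Bystander: jar with a blue label, 70 mm wide, 90 mm high. Leave it alone.
- batten: Bystander: wooden batten, 30 x 200 x 18 mm. Leave it alone.
- brush: Bystander: flat brush, 200 mm long, lying. Leave it alone.
- spatula: Bystander: spatula, 200 mm long, lying. Leave it alone.
There are look-alikes about, which are no part of the job. Leave any blue look-alike of the scoop alone. There is more than one size of the mister; the job needs the larger.

How it is judged (in metres and radians):
On the way, in this order (a step that is already met when the one before it is completed fails the run):
1. the lid is off the bucket and lies on the table (height (world z) of lid below 0.01 m and horizontal distance between lid and bucket_rim above 0.14 m and angle between lid's own z axis and vertical below 0.1 rad and linear speed of lid below 0.03 m/s), for 0.3 s.
2. every lump is in the bucket (horizontal distance between each of lump0, lump1, lump2, lump3, lump4, lump5, lump6 and bucket_rim below 0.075 m and z of each of lump0, lump1, lump2, lump3, lump4, lump5, lump6 in the frame of bucket_rim below -0.015 m), for 0.3 s.
3. the mister's nozzle is held aimed at the middle of the bucket (within 35 mm, from 0.1 to 0.4 m along the spray direction), still, for 1.5 s (x of bucket_target in the frame of mister_nozzle between 0.1 and 0.4 m and y of bucket_target in the frame of mister_nozzle between -0.035 and 0.035 m and z of bucket_target in the frame of mister_nozzle between -0.035 and 0.035 m and linear speed of mister below 0.04 m/s), for 1.5 s.
4. the lid sits in the bucket's mouth (horizontal distance between lid and bucket_rim below 0.014 m and z of lid in the frame of bucket_rim between -0.02 and -0.006 m and angle between lid's own z axis and vertical below 0.08 rad), for 0.3 s.
At the end, for the whole second after the job is handed in: All lumps inside the bucket (at least 15 mm below the rim), the lid seated level in its mouth (within 14 mm of centre, disc on the rim), scoop and mister standing upright (within 0.12 rad) with their origins on the mat, everything at rest (all of step 2 and all of step 4 and linear speed of each of lid, scoop, mister below 0.02 m/s and x of scoop in the frame of mat between -0.075 and 0.075 m and y of scoop in the frame of mat between -0.165 and 0.165 m and angle between each of scoop, mister's own z axis and vertical below 0.12 rad and height (world z) of each of scoop, mister below 0.02 m and x of mister in the frame of mat between -0.075 and 0.075 m and y of mister in the frame of mat between -0.165 and 0.165 m); the robot touches nothing.
It fails at once if the fingers touch a lump (contact force between the fingers and lump0 above 0.5 N or contact force between the fingers and lump1 above 0.5 N or contact force between the fingers and lump2 above 0.5 N or contact force between the fingers and lump3 above 0.5 N or contact force between the fingers and lump4 above 0.5 N or contact force between the fingers and lump5 above 0.5 N or contact force between the fingers and lump6 above 0.5 N).
It fails at once if a bystander is pushed more than 40 mm from its place (distance of any of pot_a, pot_b, jar, batten, brush, spatula from where it was at the start of the episode above 0.04 m).
Of lump0, lump1, lump2, lump3, lump4, lump5, lump6 only 4 to 7 are there at a start; the rules pass over those that are not, and their reading is None.
At some moment in a run one of scoop, lid may be knocked a few centimetres aside while the robot is not near it.
It also fails if it takes over 210 s, if anything falls off the work surface, if the arm or the gripper's body presses on something with over 40 N, if the wrist force passes 120 N, or if a joint passes its speed limit or range.

## Robot

A 6-joint arm with a two-finger parallel gripper is mounted at the origin on the work surface. World frame = base frame: x ahead of the robot, y to its left, z up, the work surface at z = 0. Lengths are in mm, angles in rad, forces in N, time in s.
With the tool pointing down it reaches from about 400 to 825 mm from the base axis. Payload 7 kg.
Tool frame: the origin (TCP) lies midway between the tips of the shut fingers; the grasp point (between the pads) lies 19 mm behind it (robot.grip_depth is the distance from the TCP to the grasp point, in mm); z points along the fingers, y is the line along which they close (so a half turn about z gives the same grasp; the last joint's range is limited). The gripper opens to 85 mm and grips with 20 to 120 N. Pads are 22 mm wide; open, the fingers measure 114 mm over their backs; the gripper's body (76 mm by 85 mm) begins 54 mm behind the grasp point. The pads swing forward as they close: fully open they stand 13 mm farther back than shut.
Start: joints at [1.467, 0.359, 0.012, 0, -1.224, -0.288], TCP at [257.757, 623.824, 231.302] pointing down, gripper open.
Joint ranges: [-3.07, 3.07], [-1.43, 2.12], [-1.02, 1.25], [-3.03, 1.67], [-3.05, -0], [-3.03, 3.03]. Speed limits (rad/s): [2.39, 2.39, 3.01, 3.14, 3.14, 3.14].

## Interface

Orientations are given as a unit quaternion [w, x, y, z].
In Python, from station import status, vision, ticket, robot gives the robot as it stands.
- The arm moves only by the shell command python3 -m jog 'ROWS' [FORCE]. ROWS is JSON, a list of rows, each an object with "dr": the turn, a rotation vector about the tool's x, y, z in units of 5 degrees (1.0 is 5 degrees), a list of three; "translation": the shift along the tool's x, y, z in units of 25 mm (1.0 is 25 mm), a list of three; "grip": the opening, from -1 (shut) to 1 (fully open). In form: [{"dr": [ax, ay, az], "translation": [tx, ty, tz], "grip": grip}, ...]. A call has 1 to 5 rows; each row is the pose to reach, as a shift and turn from the pose commanded when the call began, along the tool's axes at that moment; what a row does not reach only later rows make up. A row lasts 1/12 s, in which the tool goes at most 41.7 mm and 7.16 degrees, less where a joint would pass 70% of its speed; a pose out of reach is approached as far as the arm can. A call with a gripper value outside its range is refused whole. The fingers move at their own pace and stop on an object; FORCE is the grip in N (left out, the last holds). Time passes only in rows, so rows that repeat a pose let the fingers close. It gives the time, the measured TCP pose, the force, the opening and the grip force at its end, in the units of the state.
- status.state(): the state, without advancing time (a new reading comes with each control period).
- vision.camera(name): name is "scene" or "top"; returns (picture, depth): 480x640x3 uint8, red, green, blue; 480x640 float32, mm along the optical axis (not along the pixel's ray), 0 where there is no reading.
- vision.camera_model(name): a dict with "fx", "fy", "cx", "cy" (pixels), "position" and "rotation" of the camera in the world. Camera axes: x right, y up, looking along -z (the intrinsics and any distortion apply to the point x, -y, -z); pixel columns grow to the right and rows downward; lengths in mm; the calibration is good to about 2 mm. A picture is of the moment at which its call begins. camera_model takes no time and is no camera call.
- ticket.finish_job(): hands the job in; it is judged then, once.
The state is a dict: "time": time; "qpos": joint angles; "joint_velocities": joint speeds; "effort": joint torques, N m; "ee_pos": TCP position; "tool_rot": TCP orientation; "ft_force": force on the tool from outside, world axes, zero at the start; "moment": the same for the moment, N m; "finger_gap": finger opening in mm; "finger_force": force on a finger pad.
Only numpy, scipy, OpenCV 4.12 (cv2) and the standard library are available. Lean on these libraries where they do the work, as an engineer would, in place of code of your own. Each camera call takes 0.05 s, during which the arm holds its last target. There are 200 camera calls.

## Working session

There is one attempt and no reset: what is moved stays moved. The work goes in short steps, Python scripts to look and compute and a shell command to move; the robot and the scene stay as the last step left them, time stands still between calls to the robot, and variables do not carry over. Pictures are saved under pics/ and viewed, at most 14 in all, crops included, and the job is handed in when it is done.

```bash
ls; mkdir -p pics
cat > h.py <<'E'
import numpy as np, cv2
from scipy.spatial.transform import Rotation as R
from station import status, vision, ticket, robot
def snap(n):
    im,d=vision.camera(n); m=vision.camera_model(n); return im,d,m
def cloud(d,m):
    v,u=np.mgrid[0:480,0:640]
    x=(u-m['cx'])/m['fx']*d; y=(v-m['cy'])/m['fy']*d
    P=np.stack([x,-y,-d],-1)
    r=np.array(m['rotation'],float)
    r=r if r.shape==(3,3) else R.from_quat(r,scalar_first=True).as_matrix()
    return P@r.T+np.array(m['position'])
E
python3 - <<'E'
from h import *
for n in ('top','scene'):
    im,d,m=snap(n); cv2.imwrite(f'pics/{n}0.png',im[:,:,::-1]); np.savez(f'{n}0.npz',im=im,P=cloud(d,m),d=d); print(n,m)
s=status.state(); print(s); print([a for a in dir(robot) if a[0]!='_'])
E
```

```text
pics
top {'fx': 544.6948467602163, 'fy': 544.6948467602163, 'cx': 320.8876060724408, 'cy': 231.83418081101235, 'position': array([ 423.42010292,  -12.60610971, 1311.63312395]), 'rotation': array([-0.69943187, -0.03027496,  0.03130466,  0.71337123])}
scene {'fx': 434.8819643498083, 'fy': 434.8819643498083, 'cx': 318.9992914658029, 'cy': 235.3820150061698, 'position': array([1277.51901365,  511.30462491,  804.33026429]), 'rotation': array([0.39966215, 0.20859774, 0.40154326, 0.79719518])}
{'time': 0.1, 'qpos': array([ 1.46706571e+00,  3.59343684e-01,  1.11517720e-02, -2.81914895e-04,
       -1.22409452e+00, -2.88070322e-01]), 'joint_velocities': array([ 1.19200661e-03, -1.58674889e-03,  2.07340056e-03,  2.31548801e-05,
        1.00050004e-03,  2.91658072e-04]), 'effort': array([-1.58840525e-03, -5.84766769e+01,  2.94104540e+01,  6.95453614e+00,
       -3.24565975e-03,  6.96881102e-06]), 'ee_pos': array([257.63954414, 623.43770139, 230.4443465 ]), 'tool_rot': array([ 7.54089371e-04,  9.80863167e-01, -1.94696882e-01, -6.33977132e-05]), 'ft_force': array([-0.2084429 , -0.67377696, -0.52544955]), 'moment': array([-0.00023814, -0.01937415,  0.04360644]), 'finger_force': 0.0, 'finger_gap': 85.54318314062198}
['MotionError', 'grip_depth']
```

View pics/top0.png

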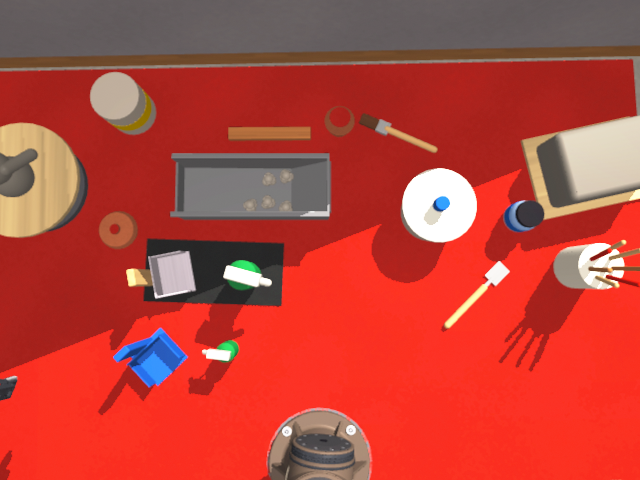

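View pics/scene0.png

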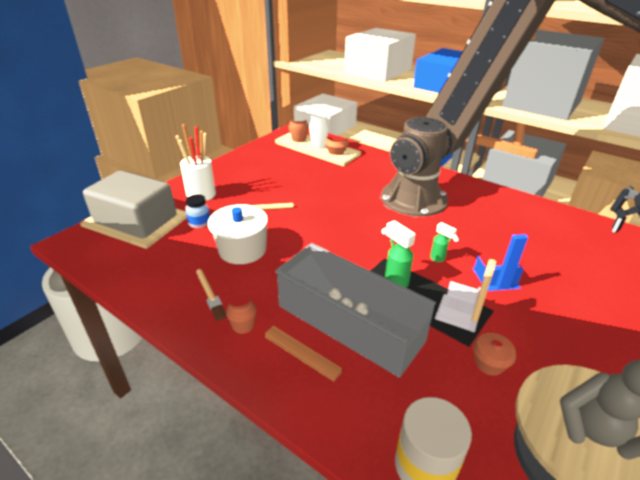

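The top view shows the lid at (440,205) and the grey trough at (250,185), with its ramp on the right and 5 lumps near (250–287,176–207). The black mat is at (215,272).
- **Scoops:** aluminium at (168,275), blue look-alike at (155,357). The job needs the aluminium one on the mat.
- **Misters:** large on the mat at (245,275), small at (225,352). The job needs the large one.

Next I'll confirm these in a crop and measure.

Run:
```python
from h import *
z=np.load('top0.npz'); im,P=z['im'],z['P']
c=im[140:390,90:345]; cv2.imwrite('pics/crop1.png',cv2.resize(c[:,:,::-1],None,fx=2.35,fy=2.35,interpolation=cv2.INTER_CUBIC))
def box(name,u0,v0,u1,v1,zlo,zhi):
    Q=P[v0:v1,u0:u1].reshape(-1,3); Q=Q[(Q[:,2]>zlo)&(Q[:,2]<zhi)]
    r=cv2.minAreaRect(Q[:,:2].astype(np.float32)); print(name,len(Q),'rect',np.round(r[0]),np.round(r[1]),round(r[2],1),'mean',Q.mean(0).round(1),'z5/95',np.percentile(Q[:,2],[5,50,95]).round())
print('table',np.nanmedian(P[400:440,450:600,2]))
box('lid',395,160,485,250,100,130)
box('knob',425,190,455,220,130,170)
box('trough_top',165,145,340,225,110,140)
box('trough_all',165,145,340,225,70,140)
box('mat',140,230,290,310,1,9)
box('handle',120,255,165,295,160,190)
box('pan',140,240,205,305,35,75)
box('panfloor',150,255,190,292,2,15)
box('misterhead',215,255,280,295,165,190)
box('misterhead2',215,255,280,295,100,190)
box('smallm',195,335,245,370,60,190)
box('lumps',240,165,300,215,32,70)
```

```text
table 0.31934386976809037
lid 4095 rect [ 585. -279.] [164. 165.] 44.3 mean [ 584.2 -278.2  107.9] z5/95 [104. 108. 112.]
knob 183 rect [ 585. -279.] [31. 30.] 71.1 mean [ 584.5 -277.8  143. ] z5/95 [137. 143. 147.]
trough_top 2094 rect [636. 141.] [348. 142.] 88.9 mean [637.5 132.  124.3] z5/95 [117. 125. 129.]
trough_all 3524 rect [636. 139.] [355. 142.] 88.8 mean [646.1 113.5 109.3] z5/95 [ 75. 122. 128.]
mat 7141 rect [453. 242.] [360. 189.] 88.9 mean [452.8 237.7   4.5] z5/95 [1. 4. 8.]
handle 174 rect [437. 381.] [36. 17.] 8.9 mean [436.4 379.6 176.2] z5/95 [164. 178. 182.]
pan 345 rect [443. 344.] [96. 85.] 10.4 mean [442.8 360.8  53.7] z5/95 [37. 54. 68.]
panfloor 1110 rect [446. 347.] [95. 86.] 88.9 mean [446.2 338.4   7.5] z5/95 [ 3.  7. 12.]
misterhead 488 rect [435. 152.] [75. 28.] 73.8 mean [434.7 151.7 177.6] z5/95 [174. 178. 182.]
misterhead2 891 rect [437. 144.] [99. 64.] 88.9 mean [435.3 150.4 153.1] z5/95 [106. 175. 181.]
smallm 411 rect [271. 216.] [64. 43.] 58.9 mean [268.5 210.5  96.3] z5/95 [ 66. 108. 118.]
lumps 710 rect [642. 104.] [140. 108.] 88.8 mean [639.2  98.5  39.8] z5/95 [33. 39. 48.]
```

View pics/crop1.png

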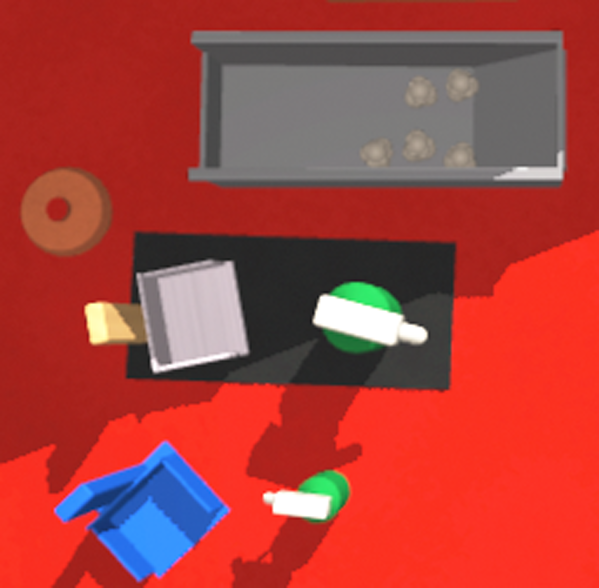

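The crop confirms the aluminium scoop at crop (195,315), the larger mister at (360,320) and 5 lumps. Now I'll refine the trough and the lumps and work out the first move, which is the lid.

```bash
cat >> h.py <<'E'
def Rtool(yaw,tilt=0.):
    """tool y along heading h (yaw deg, world); tilt deg = lip-down pitch of the scoop heading h"""
    h=np.array([np.cos(np.radians(yaw)),np.sin(np.radians(yaw)),0]); up=np.array([0,0,1.])
    zt=-up; yt=h; xt=np.cross(yt,zt)
    side=np.cross(up,h)
    return R.from_rotvec(side*np.radians(tilt)).as_matrix()@np.stack([xt,yt,zt],1)
def goal(p,Rm=None,tag=''):
    s=status.state(); R0=R.from_quat(s['tool_rot'],scalar_first=True).as_matrix()
    if Rm is None: Rm=R0
    t=R0.T@(np.array(p)-s['ee_pos'])/25; r=R.from_matrix(R0.T@Rm).as_rotvec(degrees=True)/5
    print(tag,'tr',t.round(2).tolist(),'dr',r.round(2).tolist(),'rows>=',round(max(np.linalg.norm(t)*25/41.7,np.linalg.norm(r)*5/7.16),1))
def st():
    s=status.state(); print('t %.1f'%s['time'],'p',s['ee_pos'].round(1),'gap %.1f F %.1f'%(s['finger_gap'],s['finger_force']),'ft',s['ft_force'].round(1),'q',s['qpos'].round(2))
E
python3 - <<'E'
from h import *
z=np.load('top0.npz'); im,P=z['im'],z['P']
A=P[145:225,165:340]; B=A.reshape(-1,3); Q=B[(B[:,2]>119)&(B[:,2]<132)]
for lo,hi in ((560,600),(670,720)):
    S=Q[(Q[:,0]>lo)&(Q[:,0]<hi)&(Q[:,1]>-20)&(Q[:,1]<300)]; k=np.polyfit(S[:,1],S[:,0],1); print('side',len(S),k,np.polyval(k,141),S[:,0].std())
S=Q[(Q[:,0]>590)&(Q[:,0]<680)&(Q[:,1]<0)]; print('xwall',S[:,1].mean(),np.percentile(S[:,1],[2,98]))
S=B[(B[:,0]>590)&(B[:,0]<680)&(B[:,1]>280)&(abs(B[:,2]-85)<6)]; print('-xwall',S[:,1].mean())
# floor profile
for y in range(0,310,20):
    S=B[(abs(B[:,1]-y)<6)&(B[:,0]>600)&(B[:,0]<675)]; print(y,np.median(S[:,2]).round(1),end=' | ')
print()
m=((A[:,:,2]>30)&(A[:,:,0]>585)&(A[:,:,0]<690)&(A[:,:,1]>75)&(A[:,:,1]<250)&(A[:,:,2]<75)).astype(np.uint8)
n,l,s_,c=cv2.connectedComponentsWithStats(m)
for i in range(1,n):
    if s_[i,4]>20: print('lump',s_[i,4],A[l==i].mean(0).round(),(c[i]+[165,145]).round())
st(); goal([585,-279,200],Rtool(-90),'lid'); goal([585,-279,200],Rtool(90),'lid')
E
```

```text
side 865 [1.97690343e-02 5.67692927e+02] 570.4803605609048 4.15076632560463
side 830 [1.89016121e-02 6.97303581e+02] 699.9687083168848 4.0719756004093455
xwall -32.09120640552458 [-34.00388537 -30.15046724]
-xwall 312.2958459426591
0 67.6 | 20 47.9 | 40 28.3 | 60 15.2 | 80 14.7 | 100 30.5 | 120 29.1 | 140 17.6 | 160 18.9 | 180 19.0 | 200 19.9 | 220 21.0 | 240 22.1 | 260 23.0 | 280 24.3 | 300 25.0 | 
lump 130 [663. 107.  39.] [268. 179.]
lump 124 [609. 110.  39.] [267. 201.]
lump 138 [602. 150.  41.] [250. 204.]
t 0.1 p [257.6 623.4 230.4] gap 85.5 F 0.0 ft [-0.2 -0.7 -0.5] q [ 1.47  0.36  0.01 -0.   -1.22 -0.29]
lid tr [25.89, 28.36, 1.26] dr [0.02, 0.0, -4.49] rows>= 23.0
lid tr [25.89, 28.36, 1.26] dr [0.0, -0.02, 31.51] rows>= 23.0
```

```bash
python3 -m jog '[{"dr":[0,0,-4.5],"translation":[3,4,-1],"grip":1},{"dr":[0,0,-4.5],"translation":[3,4,-1],"grip":1},{"dr":[0,0,-4.5],"translation":[3,4,-1],"grip":1},{"dr":[0,0,-4.5],"translation":[3,4,-1],"grip":1}]'; python3 -c "
from h import *
st(); goal([585,-279,255],Rtool(-90),'lid')"
```

```text
time: 0.43
ee_pos: [289.9, 497.9, 258.3]
tool_rot: [-0.0, 1.0, 0.004, 0.0]
ft_force: [-0.9, -0.2, 0.5]
finger_gap: 85.4
finger_force: 0.0
t 0.4 p [289.9 497.9 258.3] gap 85.4 F 0.0 ft [-0.9 -0.2  0.5] q [ 1.38  0.18 -0.17  0.   -1.22  0.2 ]
lid tr [11.57, 31.16, 0.11] dr [-0.01, -0.0, 0.08] rows>= 19.9
```

```bash
for i in 1; do
python3 -m jog '[{"dr":[0,0,0],"translation":[2.9,7.4,0],"grip":1},{"dr":[0,0,0],"translation":[2.9,7.4,0],"grip":1},{"dr":[0,0,0],"translation":[2.9,7.4,0],"grip":1},{"dr":[0,0,0],"translation":[2.9,7.4,0],"grip":1},{"dr":[0,0,0],"translation":[2.9,7.4,0],"grip":1}]'>/dev/null
python3 -m jog '[{"dr":[0,0,0],"translation":[2.9,7.4,0],"grip":1},{"dr":[0,0,0],"translation":[2.9,7.4,0],"grip":1},{"dr":[0,0,0],"translation":[2.9,7.4,0],"grip":1},{"dr":[0,0,0],"translation":[2.9,7.4,0],"grip":1},{"dr":[0,0,0],"translation":[2.9,7.4,0],"grip":1}]'>/dev/null
python3 -m jog '[{"dr":[0,0,0],"translation":[2.9,7.4,0],"grip":1},{"dr":[0,0,0],"translation":[2.9,7.4,0],"grip":1},{"dr":[0,0,0],"translation":[2.9,7.4,0],"grip":1},{"dr":[0,0,0],"translation":[2.9,7.4,0],"grip":1},{"dr":[0,0,0],"translation":[2.9,7.4,0],"grip":1}]'>/dev/null
python3 -m jog '[{"dr":[0,0,0],"translation":[2.9,7.4,0],"grip":0.4},{"dr":[0,0,0],"translation":[2.9,7.4,0],"grip":0.4},{"dr":[0,0,0],"translation":[2.9,7.4,0],"grip":0.4},{"dr":[0,0,0],"translation":[2.9,7.4,0],"grip":0.4},{"dr":[0,0,0],"translation":[2.9,7.4,0],"grip":0.4}]'>/dev/null
done; python3 -c "
from h import *
st(); goal([585,-279,165],Rtool(-90),'lid')"
```

```text
t 2.1 p [ 579.9 -239.9  255.6] gap 59.6 F 0.0 ft [0.9 0.9 0.2] q [-0.08  0.27 -0.06  0.   -1.24  1.65]
lid tr [0.21, 1.56, 3.62] dr [0.0, 0.01, -0.0] rows>= 2.4
```

```bash
python3 -m jog '[{"dr":[0,0,0],"translation":[0.2,1.56,0],"grip":0.4},{"dr":[0,0,0],"translation":[0.2,1.56,3],"grip":0.4},{"dr":[0,0,0],"translation":[0.2,1.56,4.5],"grip":0.4},{"dr":[0,0,0],"translation":[0.2,1.56,5.3],"grip":0.4},{"dr":[0,0,0],"translation":[0.2,1.56,5.7],"grip":0.4}]'
python3 -m jog '[{"dr":[0,0,0],"translation":[0,0,0],"grip":-1},{"dr":[0,0,0],"translation":[0,0,0],"grip":-1},{"dr":[0,0,0],"translation":[0,0,0],"grip":-1},{"dr":[0,0,0],"translation":[0,0,0],"grip":-1},{"dr":[0,0,0],"translation":[0,0,0],"grip":-1}]' 60
python3 -m jog '[{"dr":[0,0,0],"translation":[0,0,0],"grip":-1},{"dr":[0,0,0],"translation":[0,0,0],"grip":-1},{"dr":[0,0,0],"translation":[0,0,0],"grip":-1}]'
```

```text
time: 2.52
ee_pos: [581.0, -275.4, 107.4]
tool_rot: [-0.001, 1.0, -0.001, -0.004]
ft_force: [-1.7, 0.9, -0.6]
finger_gap: 60.0
finger_force: 0.0
time: 2.93
ee_pos: [585.6, -276.0, 115.7]
tool_rot: [0.0, 1.0, 0.001, 0.001]
ft_force: [0.8, 0.1, -1.2]
finger_gap: 30.3
finger_force: 59.3
time: 3.18
ee_pos: [584.9, -276.0, 114.5]
tool_rot: [0.0, 1.0, 0.001, 0.001]
ft_force: [-0.5, 1.8, 1.4]
finger_gap: 30.3
finger_force: 59.6
```

```bash
python3 -m jog '[{"dr":[0,0,0],"translation":[0,0,-0.5],"grip":-1},{"dr":[0,0,0],"translation":[0,0,-1.5],"grip":-1},{"dr":[0,0,0],"translation":[0,0,-3],"grip":-1},{"dr":[0,0,0],"translation":[-0.5,-1,-3],"grip":-1},{"dr":[0,0,0],"translation":[-1.2,-2,-3],"grip":-1}]'
python3 -m jog '[{"dr":[0,0,0],"translation":[-0.7,-1.2,0],"grip":-1},{"dr":[0,0,0],"translation":[-1.4,-2.4,0],"grip":-1},{"dr":[0,0,0],"translation":[-2.1,-3.6,0],"grip":-1},{"dr":[0,0,0],"translation":[-2.7,-4.6,0],"grip":-1},{"dr":[0,0,0],"translation":[-3,-5,0],"grip":-1}]'
python3 -m jog '[{"dr":[0,0,0],"translation":[0,0,1.2],"grip":-1},{"dr":[0,0,0],"translation":[0,0,2.5],"grip":-1},{"dr":[0,0,0],"translation":[0,0,4],"grip":-1},{"dr":[0,0,0],"translation":[0,0,5],"grip":-1},{"dr":[0,0,0],"translation":[0,0,5.4],"grip":-1}]'
python3 -m jog '[{"dr":[0,0,0],"translation":[0,0,0],"grip":-1},{"dr":[0,0,0],"translation":[0,0,0],"grip":-1}]'
```

```text
time: 3.6
ee_pos: [556.5, -226.5, 191.0]
tool_rot: [0.001, 1.0, -0.0, 0.002]
ft_force: [-0.5, 1.2, -2.4]
finger_gap: 30.4
finger_force: 59.9
time: 4.02
ee_pos: [477.6, -99.0, 189.2]
tool_rot: [-0.0, 1.0, 0.001, 0.0]
ft_force: [-0.3, 0.5, -0.8]
finger_gap: 30.6
finger_force: 60.0
time: 4.43
ee_pos: [477.2, -101.3, 50.6]
tool_rot: [0.0, 1.0, 0.0, -0.002]
ft_force: [-0.2, 0.3, -1.2]
finger_gap: 30.1
finger_force: 60.0
time: 4.6
ee_pos: [479.6, -101.2, 53.8]
tool_rot: [0.0, 1.0, 0.001, -0.0]
ft_force: [-0.4, -0.0, -1.1]
finger_gap: 30.5
finger_force: 60.0
```

```bash
python3 -m jog '[{"dr":[0,0,0],"translation":[0,0,0.5],"grip":-1},{"dr":[0,0,0],"translation":[0,0,0.8],"grip":-1},{"dr":[0,0,0],"translation":[0,0,0.95],"grip":-1},{"dr":[0,0,0],"translation":[0,0,1.05],"grip":-1},{"dr":[0,0,0],"translation":[0,0,1.05],"grip":-1}]'
python3 -m jog '[{"dr":[0,0,0],"translation":[0,0,0],"grip":0.4},{"dr":[0,0,0],"translation":[0,0,0],"grip":0.4},{"dr":[0,0,0],"translation":[0,0,0],"grip":0.4},{"dr":[0,0,0],"translation":[0,0,0],"grip":0.4},{"dr":[0,0,0],"translation":[0,0,0],"grip":0.4}]'
python3 -m jog '[{"dr":[0,0,0],"translation":[0,0,-0.5],"grip":0.4},{"dr":[0,0,0],"translation":[0,0,-2],"grip":0.4},{"dr":[0,0,0],"translation":[0,0,-4],"grip":0.4},{"dr":[0,0,0],"translation":[0,0,-6],"grip":0.4},{"dr":[0,0,0],"translation":[0,0,-7.5],"grip":0.4}]'
python3 - <<'E'
from h import *
im,d,m=snap('top'); P=cloud(d,m); Q=P[100:380,200:560].reshape(-1,3)
L=Q[(Q[:,0]>370)&(Q[:,0]<600)&(abs(Q[:,1]+100)<120)&(Q[:,2]>10)&(Q[:,2]<24)]; k=cv2.minAreaRect(L[:,:2].astype(np.float32)); print(len(L),k,np.percentile(L[:,2],[5,50,95]))
# scoop handle recheck
H=P[240:300,110:170].reshape(-1,3);H=H[(H[:,2]>168)&(H[:,2]<190)];print('handle',H.mean(0),cv2.minAreaRect(H[:,:2].astype(np.float32)))
st(); goal([480,380,230],Rtool(-80.5))
E
```

```text
time: 5.02
ee_pos: [479.5, -101.1, 27.7]
tool_rot: [0.0, 1.0, 0.0, 0.0]
ft_force: [-0.1, 0.8, -1.1]
finger_gap: 30.5
finger_force: 60.0
time: 5.43
ee_pos: [479.7, -101.0, 27.8]
tool_rot: [-0.0, 1.0, 0.0, 0.0]
ft_force: [0.2, -0.0, -0.9]
finger_gap: 59.9
finger_force: 0.0
time: 5.85
ee_pos: [478.8, -101.2, 204.7]
tool_rot: [0.0, 1.0, 0.0, -0.0]
ft_force: [1.1, 0.0, -1.6]
finger_gap: 59.7
finger_force: 0.0
438 ((468.1468811035156, -49.56388854980469), (231.86021423339844, 83.19866180419922), 53.73432159423828) [14.81833119 19.11246568 22.95690677]
handle [436.39218472 380.38306242 177.98039318] ((436.216796875, 381.7207946777344), (35.81656265258789, 17.37371826171875), 12.514724731445312)
t 5.9 p [ 483.3 -101.6  213.5] gap 59.8 F 0.0 ft [ 4.4 -0.8  9.5] q [ 0.19  0.06 -0.41  0.   -1.08  1.38]
 tr [-0.07, -19.26, -0.68] dr [0.02, -0.14, -1.87] rows>= 11.6
```

```bash
python3 -m jog '[{"dr":[0,0,0],"translation":[-0.6,-7.5,-1],"grip":0.4},{"dr":[0,0,0],"translation":[-0.6,-7.5,-1],"grip":0.4},{"dr":[0,0,0],"translation":[-0.6,-7.5,-1],"grip":0.4},{"dr":[0,0,0],"translation":[-0.6,-7.5,-1],"grip":0.4},{"dr":[0,0,0],"translation":[-0.6,-7.5,-1],"grip":0.4}]' >/dev/null
python3 -m jog '[{"dr":[0,0,0],"translation":[-0.6,-7.5,0],"grip":0.4},{"dr":[0,0,0],"translation":[-0.6,-7.5,0],"grip":0.4},{"dr":[0,0,0],"translation":[-0.6,-7.5,0],"grip":0.4},{"dr":[0,0,0],"translation":[-0.6,-7.5,0],"grip":0.4},{"dr":[0,0,0],"translation":[-0.6,-7.5,0],"grip":0.4}]' >/dev/null
python3 -m jog '[{"dr":[0,0,-1.9],"translation":[-0.55,-4.2,0],"grip":0.4},{"dr":[0,0,-1.9],"translation":[-0.55,-4.2,0],"grip":0.4},{"dr":[0,0,-1.9],"translation":[-0.55,-4.2,0],"grip":0.4},{"dr":[0,0,-1.9],"translation":[-0.55,-4.2,0],"grip":0.4},{"dr":[0,0,-1.9],"translation":[-0.55,-4.2,0],"grip":0.4}]' >/dev/null
python3 - <<'E'
from h import *
st(); goal([436.5,380.5,135],Rtool(-80.5))
im,d,m=snap('scene'); P=cloud(d,m); Q=P.reshape(-1,3)
H=Q[(abs(Q[:,0]-436)<60)&(abs(Q[:,1]-381)<60)&(Q[:,2]>120)&(Q[:,2]<176)]; print(len(H),H.mean(0),cv2.minAreaRect(H[:,:2].astype(np.float32)))
im,d,m=snap('top'); P=cloud(d,m); Q=P.reshape(-1,3)
L=Q[(Q[:,0]>370)&(Q[:,0]<600)&(abs(Q[:,1]+100)<110)&(Q[:,2]>10)&(Q[:,2]<30)];print('lid',cv2.minAreaRect(L[:,:2].astype(np.float32)),L[:,2].mean())
E
```

```text
t 7.2 p [434.7 379.9 226.8] gap 60.0 F 0.0 ft [ 0.  -0.5 -0.1] q [ 1.06  0.2  -0.21 -0.   -1.15  0.68]
 tr [0.08, -0.01, 3.67] dr [0.01, 0.01, 0.03] rows>= 2.2
153 [453.03125158 384.59877325 148.67490909] ((440.36248779296875, 382.3577880859375), (35.006263732910156, 15.805218696594238), 10.056998252868652)
lid ((485.02752685546875, -100.64299011230469), (172.2125244140625, 219.2764892578125), 0.4796280562877655) 19.428314727513367
```

```bash
python3 -m jog '[{"dr":[0,0,0],"translation":[0.1,0,1.2],"grip":0.4},{"dr":[0,0,0],"translation":[0.1,0,2.4],"grip":0.4},{"dr":[0,0,0],"translation":[0.1,0,3.2],"grip":0.4},{"dr":[0,0,0],"translation":[0.1,0,3.6],"grip":0.4},{"dr":[0,0,0],"translation":[0.1,0,3.65],"grip":0.4}]'
python3 -m jog '[{"dr":[0,0,0],"translation":[0,0,0],"grip":-1},{"dr":[0,0,0],"translation":[0,0,0],"grip":-1},{"dr":[0,0,0],"translation":[0,0,0],"grip":-1},{"dr":[0,0,0],"translation":[0,0,0],"grip":-1},{"dr":[0,0,0],"translation":[0,0,0],"grip":-1}]' 110
python3 -m jog '[{"dr":[0,0,0],"translation":[0,0,0],"grip":-1},{"dr":[0,0,0],"translation":[0,0,0],"grip":-1},{"dr":[0,0,0],"translation":[0,0,0],"grip":-1},{"dr":[0,0,0],"translation":[0,0,0],"grip":-1},{"dr":[0,0,0],"translation":[0,0,0],"grip":-1}]'
python3 -m jog '[{"dr":[0,0,0],"translation":[0,0,-0.6],"grip":-1},{"dr":[0,0,0],"translation":[0,0,-1.5],"grip":-1},{"dr":[0,0,0],"translation":[0,0,-3],"grip":-1},{"dr":[0,0,0],"translation":[0,0,-4.5],"grip":-1},{"dr":[0,0,0],"translation":[0,0,-5.6],"grip":-1}]'
python3 - <<'E'
from h import *
st()
# TCP pose -> scoop: handle grip point 150 up; want grip (tool y heading -91.1) 
u=np.array([-.0193,-1,0])
c=np.array([635.2,140,0])
x=-55  # pan origin in trough x
g=c+u*(x-48); print('over trough handle xy',g)
goal([g[0],g[1],290],Rtool(-91.1))
E
```

```text
time: 7.67
ee_pos: [437.3, 377.3, 134.6]
tool_rot: [0.001, 0.997, 0.083, -0.001]
ft_force: [-0.3, 0.2, 0.4]
finger_gap: 59.6
finger_force: 0.0
time: 8.08
ee_pos: [438.0, 380.0, 137.4]
tool_rot: [-0.001, 0.997, 0.083, 0.001]
ft_force: [-1.1, 1.8, 2.5]
finger_gap: 14.6
finger_force: 108.0
time: 8.5
ee_pos: [438.0, 380.3, 137.3]
tool_rot: [-0.001, 0.997, 0.084, 0.001]
ft_force: [-1.3, 2.7, 5.8]
finger_gap: 14.8
finger_force: 108.5
time: 8.92
ee_pos: [437.8, 379.0, 278.8]
tool_rot: [-0.0, 0.997, 0.083, 0.0]
ft_force: [1.3, 1.2, -1.6]
finger_gap: 15.2
finger_force: 107.8
t 8.9 p [437.8 379.  278.8] gap 15.2 F 107.8 ft [ 1.3  1.2 -1.6] q [ 1.05  0.17 -0.13  0.   -1.26  0.69]
over trough handle xy [637.1879 243.       0.    ]
 tr [6.96, 6.69, -0.44] dr [-0.0, -0.01, 2.13] rows>= 5.8
```

```bash
python3 -m jog '[{"dr":[0,0,0.5],"translation":[1.6,0.4,-0.4],"grip":-1},{"dr":[0,0,1],"translation":[3.2,1.6,-0.4],"grip":-1},{"dr":[0,0,1.5],"translation":[4.8,3.0,-0.4],"grip":-1},{"dr":[0,0,2],"translation":[6.1,4.7,-0.4],"grip":-1},{"dr":[0,0,2.13],"translation":[7.1,5.7,-0.4],"grip":-1}]' >/dev/null
python3 -m jog '[{"dr":[0,0,0],"translation":[0,0,0],"grip":-1},{"dr":[0,0,0],"translation":[0,0,0],"grip":-1}]' >/dev/null
python3 - <<'E'
from h import *
st(); goal([637.7,268,290],Rtool(-91.1))
im,d,m=snap('top'); P=cloud(d,m); cv2.imwrite('pics/over.png',cv2.resize(im[120:320,110:380,::-1],None,fx=2.8,fy=2.8))
Q=P.reshape(-1,3)
W=Q[(abs(Q[:,0]-637)<75)&(Q[:,1]>120)&(Q[:,1]<225)&(Q[:,2]>145)&(Q[:,2]<172)]
print('pan floor',len(W),cv2.minAreaRect(W[:,:2].astype(np.float32)),np.percentile(W[:,2],[5,50,95])); k=np.linalg.lstsq(np.c_[W[:,:2],np.ones(len(W))],W[:,2],rcond=None)[0];print('slope',k)
im,d,m=snap('scene'); cv2.imwrite('pics/over_s.png',im[:,:,::-1])
E
```

```text
t 9.5 p [617.  281.4 284.1] gap 14.8 F 108.1 ft [-0.   0.6 -2.6] q [ 0.71  0.34  0.11 -0.   -1.34  0.83]
 tr [0.84, 0.52, -0.24] dr [0.02, 0.03, -0.05] rows>= 0.6
pan floor 630 ((612.5491943359375, 209.01644897460938), (32.713775634765625, 96.08436584472656), 89.37118530273438) [150.86998943 154.80153296 159.85102205]
slope [-6.27877106e-03  1.18026388e-02  1.56547048e+02]
```

View pics/over_s.png

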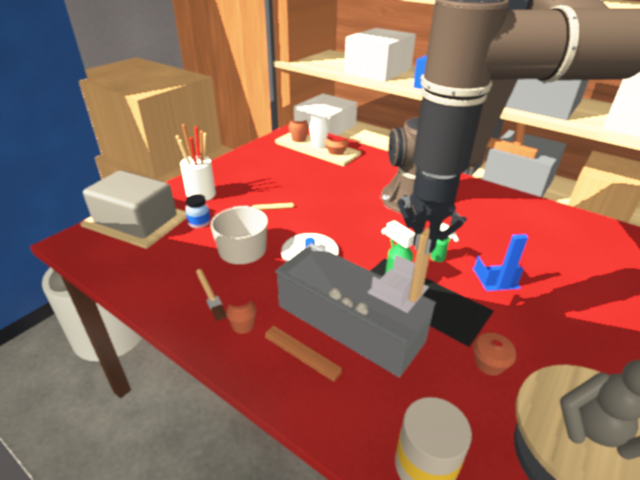

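Scene picture: the scoop is held level over the trough at (400,285). The lid lies flat at (310,248) and the open bucket is at (240,235). Next I'll plan the scoop stroke.

```bash
cat >> h.py <<'E'
YAW=-91.1
def scoop(lx,lz,th,lat=0.,c=(635.2,140),yaw=YAW,dlat=3.):
    """TCP pose for lip at distance lx along heading from c, height lz, lip-down tilt th"""
    u=np.array([np.cos(np.radians(yaw)),np.sin(np.radians(yaw)),0]); n=np.array([1.,0,0])
    Rm=Rtool(yaw,th); lip=np.array([c[0],c[1],0])+u*lx+[dlat+lat,0,lz]
    return lip-Rm@np.array([0,88,133.4]),Rm
def seq(ps,**k):
    for q in ps: goal(*scoop(*q,**k),tag=str(q))
E
python3 - <<'E'
from h import *
seq([(-55,160,0),(-55,160,5),(-52,22,5)])
E
```

```text
(-55, 160, 0) tr [1.01, -0.0, -0.33] dr [0.01, 0.02, -0.01] rows>= 0.6
(-55, 160, 5) tr [1.01, 0.48, -0.62] dr [1.01, 0.02, -0.01] rows>= 0.8
(-52, 22, 5) tr [1.02, 0.59, 4.9] dr [1.01, 0.02, -0.01] rows>= 3.0
```

```bash
python3 -m jog '[{"dr":[0.5,0,0],"translation":[0.6,0.3,-0.4],"grip":-1},{"dr":[1,0,0],"translation":[1,0.5,-0.6],"grip":-1},{"dr":[1,0,0],"translation":[1,0.5,0.5],"grip":-1},{"dr":[1,0,0],"translation":[1,0.55,1.5],"grip":-1},{"dr":[1,0,0],"translation":[1,0.6,2.5],"grip":-1}]' >/dev/null
python3 -m jog '[{"dr":[0,0,0],"translation":[0,0,0.8],"grip":-1},{"dr":[0,0,0],"translation":[0,0,1.5],"grip":-1},{"dr":[0,0,0],"translation":[0,0,2],"grip":-1},{"dr":[0,0,0],"translation":[0,0,2.2],"grip":-1},{"dr":[0,0,0],"translation":[0,0,2.2],"grip":-1}]'
python3 - <<'E'
from h import *
st(); seq([(-52,20,5),(-20,17.5,5),(10,16,5),(40,14.5,5),(60,13.5,5),(82,13,5)])
E
```

```text
time: 10.43
ee_pos: [639.7, 273.8, 167.9]
tool_rot: [-0.043, 0.999, -0.009, -0.0]
ft_force: [0.6, -0.5, -2.5]
finger_gap: 14.4
finger_force: 108.1
t 10.4 p [639.7 273.8 167.9] gap 14.4 F 108.1 ft [ 0.6 -0.5 -2.5] q [ 0.64  0.42 -0.02 -0.08 -1.08  0.94]
(-52, 20, 5) tr [0.04, 0.25, 0.27] dr [0.01, 0.02, 0.01] rows>= 0.2
(-20, 17.5, 5) tr [0.04, 1.54, 0.26] dr [0.01, 0.02, 0.01] rows>= 0.9
(10, 16, 5) tr [0.04, 2.74, 0.22] dr [0.01, 0.02, 0.01] rows>= 1.6
(40, 14.5, 5) tr [0.04, 3.94, 0.18] dr [0.01, 0.02, 0.01] rows>= 2.4
(60, 13.5, 5) tr [0.04, 4.74, 0.15] dr [0.01, 0.02, 0.01] rows>= 2.8
(82, 13, 5) tr [0.03, 5.62, 0.09] dr [0.01, 0.02, 0.01] rows>= 3.4
```

```bash
python3 -m jog '[{"dr":[0,0,0],"translation":[0,0.2,0.28],"grip":-1},{"dr":[0,0,0],"translation":[0,0.5,0.3],"grip":-1},{"dr":[0,0,0],"translation":[0,0.9,0.29],"grip":-1},{"dr":[0,0,0],"translation":[0,1.3,0.28],"grip":-1},{"dr":[0,0,0],"translation":[0,1.7,0.27],"grip":-1}]'
python3 -m jog '[{"dr":[0,0,0],"translation":[0,0.4,-0.01],"grip":-1},{"dr":[0,0,0],"translation":[0,0.8,-0.02],"grip":-1},{"dr":[0,0,0],"translation":[0,1.2,-0.03],"grip":-1},{"dr":[0,0,0],"translation":[0,1.6,-0.05],"grip":-1},{"dr":[0,0,0],"translation":[0,2,-0.06],"grip":-1}]'
python3 - <<'E'
from h import *
st(); seq([(60,14,5),(82,13,5)])
E
```

```text
time: 10.85
ee_pos: [640.3, 230.0, 159.2]
tool_rot: [-0.044, 0.999, -0.01, 0.001]
ft_force: [0.5, 0.8, -2.8]
finger_gap: 14.9
finger_force: 108.2
time: 11.27
ee_pos: [639.1, 180.4, 155.8]
tool_rot: [-0.044, 0.999, -0.01, 0.001]
ft_force: [-0.2, -0.2, -3.5]
finger_gap: 15.0
finger_force: 108.1
t 11.3 p [639.1 180.4 155.8] gap 15.0 F 108.1 ft [-0.2 -0.2 -3.5] q [ 0.52  0.38 -0.1  -0.09 -1.04  1.07]
(60, 14, 5) tr [-0.01, 0.97, -0.04] dr [-0.0, -0.0, -0.0] rows>= 0.6
(82, 13, 5) tr [-0.01, 1.85, -0.07] dr [-0.0, -0.0, -0.0] rows>= 1.1
```

```bash
python3 -m jog '[{"dr":[0,0,0],"translation":[0,0.4,0.03],"grip":-1},{"dr":[0,0,0],"translation":[0,0.8,0.03],"grip":-1},{"dr":[0,0,0],"translation":[0,1.2,0.02],"grip":-1},{"dr":[0,0,0],"translation":[0,1.5,0],"grip":-1},{"dr":[0,0,0],"translation":[0,1.8,0],"grip":-1}]'
python3 -m jog '[{"dr":[0,0,0],"translation":[0,0,0],"grip":-1},{"dr":[0,0,0],"translation":[0,0,0],"grip":-1}]'
python3 - <<'E'
from h import *
st(); seq([(85,14,5),(95,24,-2),(105,33,-7),(115,44,-13),(125,54,-19),(120,80,-22),(110,160,-22)])
im,d,m=snap('top'); cv2.imwrite('pics/s1.png',cv2.resize(im[120:270,150:350,::-1],None,fx=3.5,fy=3.5))
E
```

```text
time: 11.68
ee_pos: [640.9, 140.2, 154.8]
tool_rot: [-0.048, 0.999, -0.01, 0.004]
ft_force: [-4.2, 27.1, 19.6]
finger_gap: 14.7
finger_force: 112.8
time: 11.85
ee_pos: [640.8, 140.9, 154.5]
tool_rot: [-0.048, 0.999, -0.01, 0.004]
ft_force: [-0.1, 16.3, 8.9]
finger_gap: 14.5
finger_force: 110.7
t 11.8 p [640.8 140.9 154.5] gap 14.5 F 110.7 ft [-0.1 16.3  8.9] q [ 0.46  0.37 -0.12 -0.09 -1.03  1.13]
(85, 14, 5) tr [-0.1, 0.39, -0.04] dr [-0.1, -0.08, -0.01] rows>= 0.2
(95, 24, -2) tr [-0.1, 0.13, -0.0] dr [-1.5, -0.08, -0.02] rows>= 1.0
(105, 33, -7) tr [-0.1, 0.09, -0.02] dr [-2.5, -0.08, -0.02] rows>= 1.7
(115, 44, -13) tr [-0.1, 0.01, 0.01] dr [-3.7, -0.08, -0.03] rows>= 2.6
(125, 54, -19) tr [-0.1, -0.02, 0.12] dr [-4.9, -0.08, -0.03] rows>= 3.4
(120, 80, -22) tr [-0.1, -0.49, -0.61] dr [-5.5, -0.08, -0.03] rows>= 3.8
(110, 160, -22) tr [-0.08, -1.19, -3.75] dr [-5.5, -0.08, -0.03] rows>= 3.8
```

View pics/s1.png

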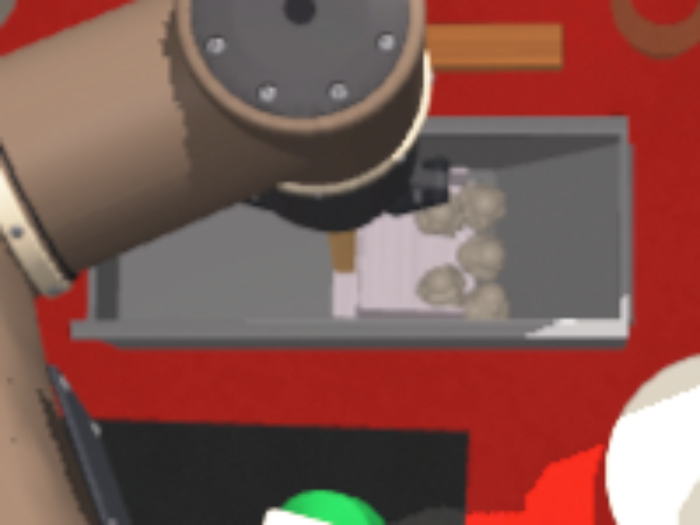

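The picture shows two lumps in the pan at (440,285) and (440,215), and three at the lip against the ramp at (480,205), (480,255) and (487,300). Now I'll push up the ramp while curling the scoop.

```bash
python3 -m jog '[{"dr":[-0.3,0,0],"translation":[0,0.3,0],"grip":-1},{"dr":[-0.8,0,0],"translation":[0,0.35,0],"grip":-1},{"dr":[-1.4,0,0],"translation":[0,0.3,-0.02],"grip":-1},{"dr":[-2,0,0],"translation":[0,0.25,-0.02],"grip":-1},{"dr":[-2.6,0,0],"translation":[0,0.2,-0.02],"grip":-1}]'
python3 - <<'E'
from h import *
st(); seq([(105,33,-7),(115,44,-13),(125,54,-19),(130,60,-24),(120,80,-24),(110,160,-24)])
im,d,m=snap('top'); cv2.imwrite('pics/s2.png',cv2.resize(im[120:270,150:350,::-1],None,fx=3.5,fy=3.5))
E
```

```text
time: 12.32
ee_pos: [641.1, 137.3, 153.7]
tool_rot: [0.066, 0.998, -0.009, 0.004]
ft_force: [0.3, 18.6, -0.7]
finger_gap: 14.8
finger_force: 116.3
t 12.3 p [641.1 137.3 153.7] gap 14.8 F 116.3 ft [ 0.3 18.6 -0.7] q [ 0.57  0.4  -0.17  0.13 -1.07  0.91]
(105, 33, -7) tr [-0.12, -0.05, -0.05] dr [0.11, -0.1, 0.01] rows>= 0.1
(115, 44, -13) tr [-0.12, -0.13, -0.04] dr [-1.09, -0.1, -0.0] rows>= 0.8
(125, 54, -19) tr [-0.12, -0.18, 0.06] dr [-2.29, -0.1, -0.01] rows>= 1.6
(130, 60, -24) tr [-0.12, -0.33, 0.26] dr [-3.29, -0.1, -0.01] rows>= 2.3
(120, 80, -24) tr [-0.11, -0.62, -0.58] dr [-3.29, -0.1, -0.01] rows>= 2.3
(110, 160, -24) tr [-0.08, -0.6, -3.81] dr [-3.29, -0.1, -0.01] rows>= 2.3
```

View pics/s2.png

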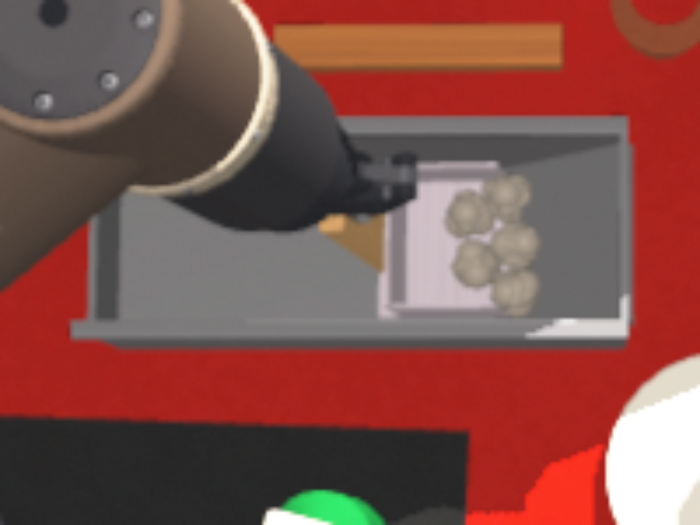

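The picture shows the two inner lumps about mid-pan at (470,212) and (475,262), and three on the lip at (505,195), (515,243) and (515,292). I'll keep curling up the ramp.

```bash
python3 -m jog '[{"dr":[-0.6,0,0],"translation":[0,0.05,0],"grip":-1},{"dr":[-1.2,0,0],"translation":[0,0.05,-0.02],"grip":-1},{"dr":[-1.8,0,0],"translation":[0,0.05,0],"grip":-1},{"dr":[-2.4,0,0],"translation":[0,0,0.05],"grip":-1},{"dr":[-3,0,0],"translation":[0,-0.1,0.15],"grip":-1}]'
python3 -m jog '[{"dr":[0,0,0],"translation":[0,0,0],"grip":-1},{"dr":[0,0,0],"translation":[0,0,0],"grip":-1},{"dr":[0,0,0],"translation":[0,0,0],"grip":-1}]'
python3 - <<'E'
from h import *
st(); seq([(130,62,-24),(120,80,-24),(105,160,-24)])
im,d,m=snap('top'); cv2.imwrite('pics/s3.png',cv2.resize(im[120:270,150:350,::-1],None,fx=3.5,fy=3.5))
E
```

```text
time: 12.78
ee_pos: [642.0, 140.6, 149.2]
tool_rot: [0.194, 0.981, -0.008, 0.003]
ft_force: [0.4, 18.1, 0.9]
finger_gap: 14.6
finger_force: 115.1
time: 13.03
ee_pos: [642.1, 139.9, 149.5]
tool_rot: [0.195, 0.981, -0.007, 0.003]
ft_force: [1.0, 20.8, 7.3]
finger_gap: 14.5
finger_force: 115.4
t 13.0 p [642.1 139.9 149.5] gap 14.5 F 115.4 ft [ 1.  20.8  7.3] q [ 0.68  0.47 -0.2   0.33 -1.17  0.71]
(130, 62, -24) tr [-0.15, -0.19, -0.02] dr [-0.3, -0.12, 0.02] rows>= 0.2
(120, 80, -24) tr [-0.14, -0.29, -0.84] dr [-0.3, -0.12, 0.02] rows>= 0.5
(105, 160, -24) tr [-0.11, 0.38, -4.02] dr [-0.3, -0.12, 0.02] rows>= 2.4
```

View pics/s3.png

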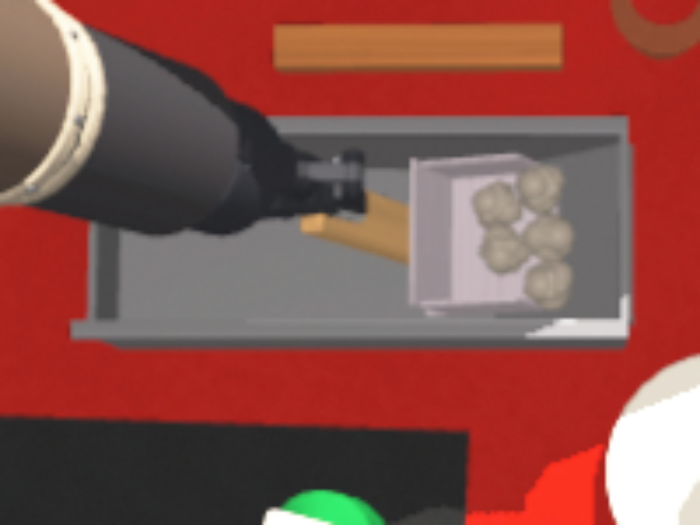

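Run:
```python
from h import *
seq([(136,66,-26),(142,72,-29),(148,79,-32),(153,84,-35),(156,88,-38),(158,95,-38),(150,110,-38),(140,170,-35)])
```

```text
(136, 66, -26) tr [-0.15, -0.1, 0.06] dr [-0.71, -0.12, 0.02] rows>= 0.5
(142, 72, -29) tr [-0.16, -0.04, 0.14] dr [-1.31, -0.12, 0.01] rows>= 0.9
(148, 79, -32) tr [-0.16, 0.03, 0.19] dr [-1.91, -0.12, 0.01] rows>= 1.3
(153, 84, -35) tr [-0.16, 0.06, 0.32] dr [-2.51, -0.12, 0.01] rows>= 1.8
(156, 88, -38) tr [-0.16, 0.0, 0.46] dr [-3.11, -0.12, 0.0] rows>= 2.2
(158, 95, -38) tr [-0.16, 0.18, 0.23] dr [-3.11, -0.12, 0.0] rows>= 2.2
(150, 110, -38) tr [-0.15, 0.12, -0.44] dr [-3.11, -0.12, 0.0] rows>= 2.2
(140, 170, -35) tr [-0.12, 0.89, -3.06] dr [-2.51, -0.12, 0.01] rows>= 1.9
```

```bash
python3 -m jog '[{"dr":[-0.6,0,0],"translation":[-0.1,0.1,0.05],"grip":-1},{"dr":[-1.2,0,0],"translation":[-0.1,0.15,0.1],"grip":-1},{"dr":[-1.8,0,0],"translation":[-0.1,0.2,0.17],"grip":-1},{"dr":[-2.4,0,0],"translation":[-0.1,0.2,0.28],"grip":-1},{"dr":[-3,0,0],"translation":[-0.1,0.15,0.4],"grip":-1}]'
python3 -m jog '[{"dr":[0,0,0],"translation":[0,0,0],"grip":-1},{"dr":[0,0,0],"translation":[0,0,0],"grip":-1}]'
python3 - <<'E'
from h import *
st(); seq([(158,95,-38),(150,120,-38),(140,170,-38)])
im,d,m=snap('top'); cv2.imwrite('pics/s4.png',cv2.resize(im[120:270,150:350,::-1],None,fx=3.5,fy=3.5))
E
```

```text
time: 13.5
ee_pos: [639.2, 131.3, 141.2]
tool_rot: [0.323, 0.947, -0.008, 0.002]
ft_force: [1.9, 3.1, -3.3]
finger_gap: 14.8
finger_force: 113.6
time: 13.67
ee_pos: [638.9, 130.6, 140.8]
tool_rot: [0.324, 0.946, -0.007, 0.001]
ft_force: [3.3, 13.9, 4.9]
finger_gap: 14.7
finger_force: 115.4
t 13.7 p [638.9 130.6 140.8] gap 14.7 F 115.4 ft [ 3.3 13.9  4.9] q [ 0.75  0.57 -0.22  0.48 -1.3   0.55]
(158, 95, -38) tr [-0.03, 0.04, -0.23] dr [-0.04, -0.1, 0.03] rows>= 0.1
(150, 120, -38) tr [-0.02, 0.4, -1.22] dr [-0.04, -0.1, 0.03] rows>= 0.8
(140, 170, -38) tr [-0.01, 1.31, -3.04] dr [-0.04, -0.1, 0.03] rows>= 2.0
```

View pics/s4.png

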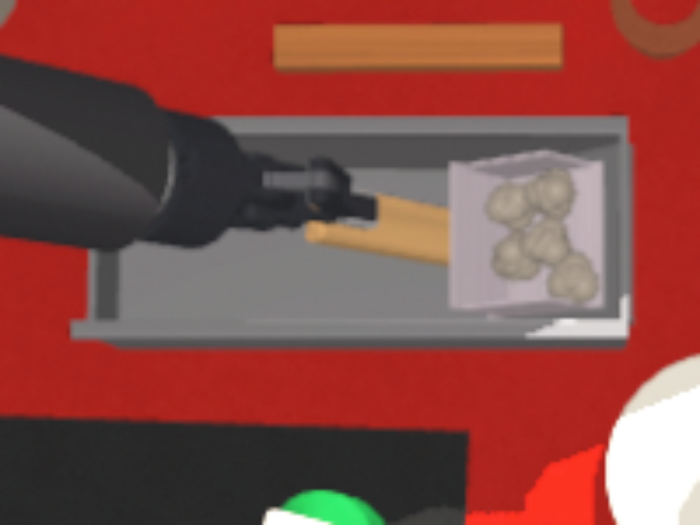

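All five lumps are in the pan, between (510,200) and (575,280) in the crop. Now I'll lift.

```bash
python3 -m jog '[{"dr":[0,0,0],"translation":[0,0.1,-0.4],"grip":-1},{"dr":[0,0,0],"translation":[0,0.4,-1.2],"grip":-1},{"dr":[0,0,0],"translation":[0,0.8,-2.1],"grip":-1},{"dr":[0,0,0],"translation":[0,1.3,-3.0],"grip":-1},{"dr":[0,0,0],"translation":[0,1.9,-3.9],"grip":-1}]' >/dev/null
python3 -m jog '[{"dr":[0,0,0],"translation":[0,0.5,-0.7],"grip":-1},{"dr":[0,0,0],"translation":[0,0.9,-1.2],"grip":-1},{"dr":[0,0,0],"translation":[0,1.2,-1.5],"grip":-1},{"dr":[0,0,0],"translation":[0,1.2,-1.5],"grip":-1}]'
python3 - <<'E'
from h import *
st(); B=dict(c=(585,-279),dlat=3); seq([(-300,230,-35),(-180,230,-35),(-45,215,-35),(-45,215,0),(-45,130,0)],**B)
im,d,m=snap('top'); P=cloud(d,m);cv2.imwrite('pics/s5.png',cv2.resize(im[120:270,150:350,::-1],None,fx=3.5,fy=3.5))
E
```

```text
time: 14.47
ee_pos: [636.4, 147.9, 296.0]
tool_rot: [0.325, 0.946, -0.01, -0.002]
ft_force: [1.0, 0.2, -4.4]
finger_gap: 14.8
finger_force: 113.0
t 14.5 p [636.4 147.9 296. ] gap 14.8 F 113.0 ft [ 1.   0.2 -4.4] q [ 0.77  0.47 -0.01  0.45 -1.58  0.67]
(-300, 230, -35) tr [-1.61, -0.83, -0.29] dr [0.58, -0.01, -0.02] rows>= 1.1
(-180, 230, -35) tr [-1.61, 2.96, 2.66] dr [0.58, -0.01, -0.02] rows>= 2.6
(-45, 215, -35) tr [-1.6, 6.85, 6.45] dr [0.58, -0.01, -0.02] rows>= 5.7
(-45, 215, 0) tr [-1.6, 10.6, 5.58] dr [7.58, -0.02, -0.01] rows>= 7.2
(-45, 130, 0) tr [-1.6, 8.51, 8.27] dr [7.58, -0.02, -0.01] rows>= 7.2
```

View pics/s5.png

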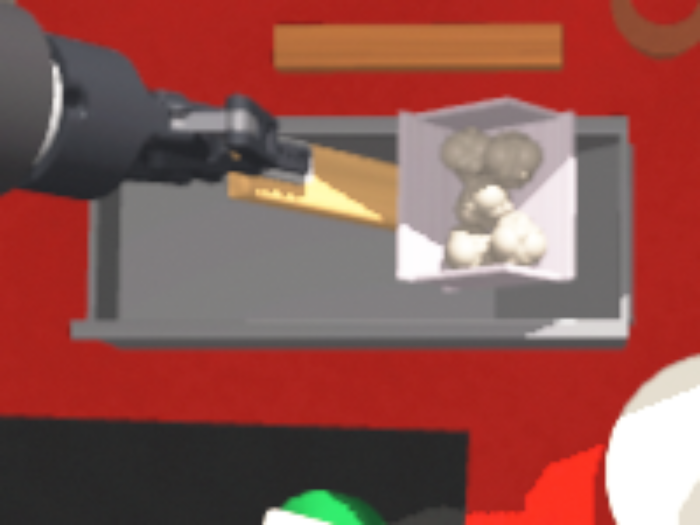

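The picture shows the lifted pan at (490,200) holding all 5 lumps, with the trough empty. Next I'll carry it to the bucket.

```bash
python3 -m jog '[{"dr":[0,0,0],"translation":[-0.2,0.4,0.3],"grip":-1},{"dr":[0,0,0],"translation":[-0.4,1.2,1],"grip":-1},{"dr":[0,0,0],"translation":[-0.6,2,1.8],"grip":-1},{"dr":[0,0,0],"translation":[-0.8,2.9,2.6],"grip":-1},{"dr":[0,0,0],"translation":[-0.8,3.7,3.4],"grip":-1}]' >/dev/null
python3 -m jog '[{"dr":[0,0,0],"translation":[-0.2,0.8,0.8],"grip":-1},{"dr":[0,0,0],"translation":[-0.4,1.6,1.6],"grip":-1},{"dr":[0,0,0],"translation":[-0.6,2.3,2.3],"grip":-1},{"dr":[0,0,0],"translation":[-0.8,2.8,2.8],"grip":-1},{"dr":[0,0,0],"translation":[-0.8,3.1,3.1],"grip":-1}]' >/dev/null
python3 -m jog '[{"dr":[0,0,0],"translation":[0,0,0],"grip":-1},{"dr":[0,0,0],"translation":[0,0,0],"grip":-1}]'
python3 - <<'E'
from h import *
st(); B=dict(c=(585,-279),dlat=3); seq([(-45,215,-35),(-45,150,-20),(-45,130,-10),(-45,125,0),(-45,118,10)],**B)
E
```

```text
time: 15.52
ee_pos: [591.2, -85.4, 269.9]
tool_rot: [0.326, 0.945, -0.009, -0.004]
ft_force: [0.4, -0.0, -4.0]
finger_gap: 14.8
finger_force: 113.0
t 15.5 p [591.2 -85.4 269.9] gap 14.8 F 113.0 ft [ 0.4 -0.  -4. ] q [ 0.5   0.28 -0.41  0.59 -1.3   0.77]
(-45, 215, -35) tr [0.02, 0.1, -0.12] dr [0.6, 0.02, -0.0] rows>= 0.4
(-45, 150, -20) tr [0.02, 0.03, 1.28] dr [3.6, 0.02, -0.0] rows>= 2.5
(-45, 130, -10) tr [0.02, 0.64, 1.71] dr [5.6, 0.02, -0.0] rows>= 3.9
(-45, 125, 0) tr [0.02, 1.63, 1.86] dr [7.6, 0.02, -0.01] rows>= 5.3
(-45, 118, 10) tr [0.02, 2.55, 2.26] dr [9.6, 0.02, -0.01] rows>= 6.7
```

```bash
python3 -m jog '[{"dr":[0.8,0,0],"translation":[0,0.05,0.3],"grip":-1},{"dr":[1.6,0,0],"translation":[0,0.05,0.6],"grip":-1},{"dr":[2.4,0,0],"translation":[0,0.05,0.9],"grip":-1},{"dr":[3.2,0,0],"translation":[0,0.05,1.15],"grip":-1},{"dr":[3.6,0,0],"translation":[0,0.05,1.3],"grip":-1}]' >/dev/null
python3 - <<'E'
from h import *
st(); B=dict(c=(585,-279),dlat=3); seq([(-48,135,-10),(-48,128,0),(-47,122,8),(-46,118,16),(-45,116,24),(-45,115,32),(-45,115,40)],**B)
E
```

```text
t 15.9 p [ 591.5 -105.4  245.7] gap 14.5 F 112.9 ft [ 0.4 -0.1 -3.9] q [ 0.34  0.23 -0.32  0.35 -1.17  1.05]
(-48, 135, -10) tr [-0.01, 0.67, 0.01] dr [1.95, -0.0, 0.0] rows>= 1.4
(-48, 128, 0) tr [-0.01, 1.63, -0.08] dr [3.95, -0.0, 0.0] rows>= 2.8
(-47, 122, 8) tr [-0.01, 2.46, 0.01] dr [5.55, -0.0, 0.0] rows>= 3.9
(-46, 118, 16) tr [-0.01, 3.34, 0.15] dr [7.15, -0.0, 0.0] rows>= 5.0
(-45, 116, 24) tr [-0.01, 4.24, 0.34] dr [8.75, -0.0, 0.0] rows>= 6.1
(-45, 115, 32) tr [-0.01, 5.09, 0.59] dr [10.35, -0.0, 0.0] rows>= 7.2
(-45, 115, 40) tr [-0.01, 5.91, 0.93] dr [11.95, -0.0, 0.0] rows>= 8.3
```

```bash
python3 -m jog '[{"dr":[1.1,0,0],"translation":[0,0.4,0],"grip":-1},{"dr":[2.2,0,0],"translation":[0,0.8,0],"grip":-1},{"dr":[3.3,0,0],"translation":[0,1.3,-0.05],"grip":-1},{"dr":[4.4,0,0],"translation":[0,1.85,-0.05],"grip":-1},{"dr":[5.5,0,0],"translation":[0,2.45,0],"grip":-1}]' >/dev/null
python3 - <<'E'
from h import *
st(); B=dict(c=(585,-279),dlat=3); seq([(-46,118,16),(-45,116,24),(-45,114,32),(-45,113,40),(-45,113,50),(-45,113,60),(-45,113,70)],**B)
E
```

```text
t 16.4 p [ 591.  -162.4  267.8] gap 14.9 F 112.9 ft [-0.5  0.  -4.8] q [-0.04  0.26  0.01 -0.14 -1.32  1.63]
(-46, 118, 16) tr [-0.03, 0.89, -0.23] dr [1.65, -0.01, 0.05] rows>= 1.2
(-45, 116, 24) tr [-0.04, 1.77, -0.48] dr [3.25, -0.0, 0.05] rows>= 2.3
(-45, 114, 32) tr [-0.04, 2.65, -0.6] dr [4.85, -0.0, 0.05] rows>= 3.4
(-45, 113, 40) tr [-0.04, 3.54, -0.64] dr [6.45, 0.0, 0.05] rows>= 4.5
(-45, 113, 50) tr [-0.05, 4.66, -0.57] dr [8.45, 0.01, 0.05] rows>= 5.9
(-45, 113, 60) tr [-0.05, 5.74, -0.3] dr [10.45, 0.01, 0.05] rows>= 7.3
(-45, 113, 70) tr [-0.06, 6.76, 0.15] dr [12.45, 0.02, 0.05] rows>= 8.7
```

```bash
python3 -m jog '[{"dr":[1.3,0,0],"translation":[0,0.7,-0.2],"grip":-1},{"dr":[2.6,0,0],"translation":[0,1.4,-0.4],"grip":-1},{"dr":[3.9,0,0],"translation":[0,2.1,-0.53],"grip":-1},{"dr":[5.2,0,0],"translation":[0,2.85,-0.61],"grip":-1},{"dr":[6.4,0,0],"translation":[0,3.5,-0.64],"grip":-1}]' >/dev/null
python3 - <<'E'
from h import *
st(); B=dict(c=(585,-279),dlat=3); seq([(-45,113,48),(-45,113,54),(-45,113,60),(-45,113,66),(-45,113,72)],**B)
E
```

```text
t 16.8 p [ 588.7 -254.2  271.6] gap 14.8 F 113.2 ft [ 0.8  0.7 -3.8] q [-0.49  0.52  0.41 -0.62 -1.78  2.02]
(-45, 113, 48) tr [-0.01, 0.72, -0.39] dr [1.66, 0.0, 0.02] rows>= 1.2
(-45, 113, 54) tr [-0.01, 1.34, -0.64] dr [2.86, 0.0, 0.02] rows>= 2.0
(-45, 113, 60) tr [-0.01, 1.98, -0.83] dr [4.06, 0.01, 0.02] rows>= 2.8
(-45, 113, 66) tr [-0.02, 2.64, -0.95] dr [5.26, 0.01, 0.02] rows>= 3.7
(-45, 113, 72) tr [-0.02, 3.31, -1.0] dr [6.46, 0.01, 0.02] rows>= 4.5
```

```bash
python3 -m jog '[{"dr":[1.4,0,0],"translation":[0,0.6,-0.34],"grip":-1},{"dr":[2.7,0,0],"translation":[0,1.25,-0.6],"grip":-1},{"dr":[4,0,0],"translation":[0,1.95,-0.82],"grip":-1},{"dr":[5.2,0,0],"translation":[0,2.6,-0.94],"grip":-1},{"dr":[6.4,0,0],"translation":[0,3.3,-1],"grip":-1}]' >/dev/null
python3 -m jog '[{"dr":[0,0,0],"translation":[0,0,0],"grip":-1},{"dr":[0,0,0],"translation":[0,0,0],"grip":-1},{"dr":[0,0,0],"translation":[0,0,0],"grip":-1},{"dr":[0,0,0],"translation":[0,0,0],"grip":-1}]'
python3 - <<'E'
from h import *
st(); B=dict(c=(585,-279),dlat=3); seq([(-45,113,40),(-45,113,72),(-45,113,80)],**B)
a,_,_=snap('top'); b,_,_=snap('scene')
v=np.hstack([cv2.resize(a[130:300,360:520],None,fx=2.4,fy=2.4),cv2.resize(b[150:320,160:320],None,fx=2.4,fy=2.4)]); cv2.imwrite('pics/pour.png',v[:,:,::-1]); print(v.shape)
E
```

```text
time: 17.52
ee_pos: [587.6, -331.2, 240.2]
tool_rot: [-0.582, 0.813, -0.006, 0.006]
ft_force: [-0.1, 0.9, -1.7]
finger_gap: 15.0
finger_force: 113.5
t 17.5 p [ 587.6 -331.2  240.2] gap 15.0 F 113.5 ft [-0.1  0.9 -1.7] q [-0.76  0.86  0.72 -1.04 -2.2   2.02]
(-45, 113, 40) tr [-0.01, -2.21, 2.58] dr [-6.25, 0.0, 0.04] rows>= 4.4
(-45, 113, 72) tr [-0.03, 0.12, -0.06] dr [0.15, 0.01, 0.04] rows>= 0.1
(-45, 113, 80) tr [-0.03, 0.9, -0.49] dr [1.75, 0.02, 0.04] rows>= 1.2
(408, 768, 3)
```

View pics/pour.png

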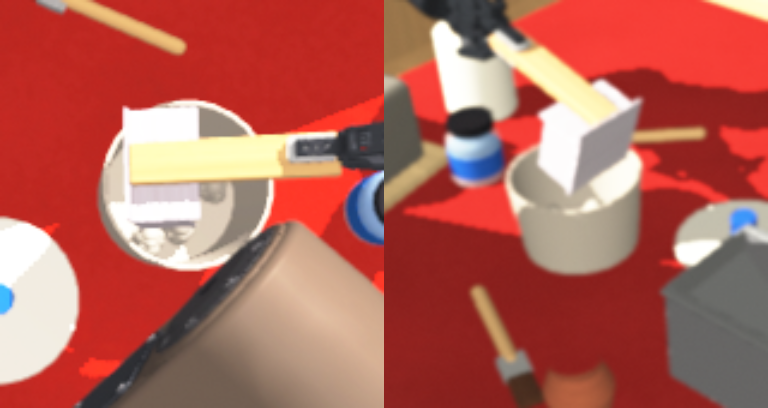

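The top crop shows the lumps inside the bucket at (160,237) and (212,190), with the pan tipped over it. The wrist force is back to the empty scoop's weight. Next I'll withdraw upward and turn back.

```bash
python3 -m jog '[{"dr":[0,0,0],"translation":[0,-0.9,-0.3],"grip":-1},{"dr":[0,0,0],"translation":[0,-1.9,-0.65],"grip":-1},{"dr":[-1,0,0],"translation":[0,-2.8,-0.95],"grip":-1},{"dr":[-2.2,0,0],"translation":[0,-3.4,-0.9],"grip":-1},{"dr":[-3.4,0,0],"translation":[0,-3.8,-0.8],"grip":-1}]' >/dev/null
python3 -m jog '[{"dr":[-1.3,0,0],"translation":[0,-0.6,0.4],"grip":-1},{"dr":[-2.6,0,0],"translation":[0,-1.2,0.8],"grip":-1},{"dr":[-3.9,0,0],"translation":[0,-1.8,1.2],"grip":-1},{"dr":[-5.2,0,0],"translation":[0,-2.4,1.6],"grip":-1},{"dr":[-6.4,0,0],"translation":[0,-3,2],"grip":-1}]' >/dev/null
python3 - <<'E'
from h import *
st(); goal([590,-190,300],Rtool(-91.1)); goal([440,0,300],Rtool(-91.1));
E
```

```text
t 18.4 p [ 588.1 -234.6  371.9] gap 14.5 F 113.2 ft [ 1.8  1.2 -1.1] q [-0.31  0.34  0.39 -0.37 -1.72  1.83]
 tr [0.02, -0.57, 3.34] dr [-4.41, -0.09, 0.05] rows>= 3.1
 tr [-6.11, -7.54, 6.1] dr [-4.41, -0.09, 0.05] rows>= 6.9
```

```bash
python3 -m jog '[{"dr":[-1.1,0,0],"translation":[0,-0.3,0.3],"grip":-1},{"dr":[-2.2,0,0],"translation":[0,-0.8,0.7],"grip":-1},{"dr":[-3.3,0,0],"translation":[0,-1.4,1.1],"grip":-1},{"dr":[-4.4,0,0],"translation":[-0.3,-2,1.5],"grip":-1},{"dr":[-4.4,0,0],"translation":[-0.6,-3,2.1],"grip":-1}]' >/dev/null
python3 - <<'E'
from h import *
st(); goal([450,380,345],Rtool(-80.5))
im,d,m=snap('top'); P=cloud(d,m); cv2.imwrite('pics/bk.png',cv2.resize(im[150:270,340:500,::-1],None,fx=4,fy=4))
E
```

```text
t 18.9 p [ 573.9 -143.9  349.8] gap 14.8 F 113.1 ft [ 0.3  0.2 -2.5] q [ 0.08  0.17  0.02 -0.   -1.42  1.47]
 tr [-5.26, -20.88, 0.23] dr [-0.03, -0.07, -2.07] rows>= 12.9
```

View pics/bk.png

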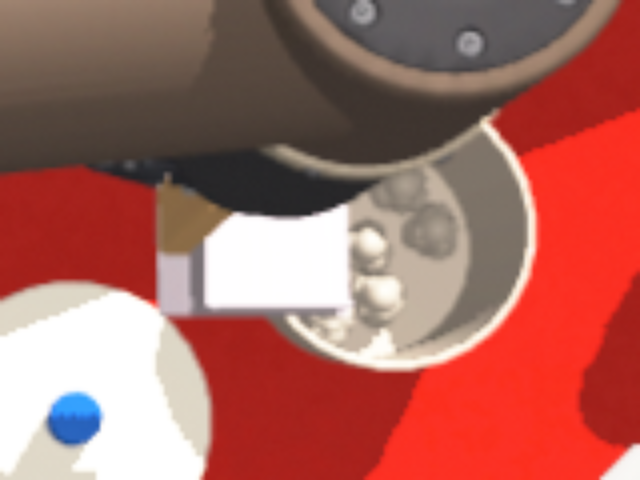

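The bucket shows lumps at (405,185), (430,230), (370,247), (378,297) and (330,322), and the pan is empty. Now I'll take the scoop back to its place on the mat.

```bash
python3 -m jog '[{"dr":[0,0,0],"translation":[-1.8,-7,0],"grip":-1},{"dr":[0,0,0],"translation":[-1.8,-7,0],"grip":-1},{"dr":[0,0,0],"translation":[-1.8,-7,0],"grip":-1},{"dr":[0,0,0],"translation":[-1.8,-7,0],"grip":-1},{"dr":[0,0,0],"translation":[-1.8,-7,0],"grip":-1}]' >/dev/null
python3 -m jog '[{"dr":[0,0,0],"translation":[-1.8,-7,0],"grip":-1},{"dr":[0,0,0],"translation":[-1.8,-7,0],"grip":-1},{"dr":[0,0,0],"translation":[-1.8,-7,0],"grip":-1},{"dr":[0,0,0],"translation":[-1.8,-7,0],"grip":-1},{"dr":[0,0,0],"translation":[-1.8,-7,0],"grip":-1}]' >/dev/null
python3 -m jog '[{"dr":[0,0,-0.7],"translation":[-0.6,-1.7,0],"grip":-1},{"dr":[0,0,-1.4],"translation":[-1.1,-3.4,0],"grip":-1},{"dr":[0,0,-2.1],"translation":[-1.6,-5,0],"grip":-1},{"dr":[0,0,-2.1],"translation":[-1.7,-6,0],"grip":-1},{"dr":[0,0,-2.1],"translation":[-1.8,-6.8,0],"grip":-1}]' >/dev/null
python3 -m jog '[{"dr":[0,0,0],"translation":[0,0,0],"grip":-1},{"dr":[0,0,0],"translation":[0,0,0],"grip":-1}]' >/dev/null
python3 - <<'E'
from h import *
st(); goal([438,380.3,145],Rtool(-80.5));goal([438,380.3,137.4],Rtool(-80.5))
E
```

```text
t 20.3 p [449.1 376.4 352.6] gap 14.6 F 113.2 ft [ 0.3 -0.  -2.8] q [ 1.03  0.15  0.01 -0.   -1.42  0.71]
 tr [-0.43, -0.14, 8.31] dr [-0.12, -0.03, 0.01] rows>= 5.0
 tr [-0.43, -0.14, 8.61] dr [-0.12, -0.03, 0.01] rows>= 5.2
```

```bash
python3 -m jog '[{"dr":[-0.1,0,0],"translation":[-0.4,-0.1,1],"grip":-1},{"dr":[-0.1,0,0],"translation":[-0.4,-0.1,2.5],"grip":-1},{"dr":[-0.1,0,0],"translation":[-0.4,-0.1,4],"grip":-1},{"dr":[-0.1,0,0],"translation":[-0.4,-0.1,5.4],"grip":-1},{"dr":[-0.1,0,0],"translation":[-0.4,-0.1,6.2],"grip":-1}]' >/dev/null
python3 -m jog '[{"dr":[0,0,0],"translation":[0,0,0.8],"grip":-1},{"dr":[0,0,0],"translation":[0,0,1.4],"grip":-1},{"dr":[0,0,0],"translation":[0,0,1.8],"grip":-1},{"dr":[0,0,0],"translation":[0,0,2],"grip":-1},{"dr":[0,0,0],"translation":[0,0,2.1],"grip":-1}]' 
python3 -c "
from h import *
st(); goal([438,380.3,137.4],Rtool(-80.5))"
```

```text
time: 21.17
ee_pos: [440.3, 377.4, 144.3]
tool_rot: [-0.0, 0.997, 0.082, 0.001]
ft_force: [-0.2, -0.4, -1.5]
finger_gap: 15.0
finger_force: 113.1
t 21.2 p [440.3 377.4 144.3] gap 15.0 F 113.1 ft [-0.2 -0.4 -1.5] q [ 1.05  0.27 -0.32  0.   -0.97  0.69]
 tr [-0.07, -0.13, 0.27] dr [-0.0, -0.02, -0.03] rows>= 0.2
```

```bash
python3 -m jog '[{"dr":[0,0,0],"translation":[0,-0.1,0.12],"grip":-1},{"dr":[0,0,0],"translation":[0,-0.1,0.2],"grip":-1},{"dr":[0,0,0],"translation":[0,-0.1,0.27],"grip":-1},{"dr":[0,0,0],"translation":[0,-0.1,0.3],"grip":-1},{"dr":[0,0,0],"translation":[0,-0.1,0.3],"grip":-1}]' 
python3 -m jog '[{"dr":[0,0,0],"translation":[0,0,0],"grip":0.2},{"dr":[0,0,0],"translation":[0,0,0],"grip":0.2},{"dr":[0,0,0],"translation":[0,0,0],"grip":0.2},{"dr":[0,0,0],"translation":[0,0,0],"grip":0.2},{"dr":[0,0,0],"translation":[0,0,0],"grip":0.2}]' 
python3 -m jog '[{"dr":[0,0,0],"translation":[0,0,-0.5],"grip":0.2},{"dr":[0,0,0],"translation":[0,0,-1.5],"grip":0.2},{"dr":[0,0,0],"translation":[0,0,-3],"grip":0.2},{"dr":[0,0,0],"translation":[0,0,-4.5],"grip":0.2},{"dr":[0,0,0],"translation":[0,0,-5],"grip":0.2}]'
python3 - <<'E'
from h import *
im,d,m=snap('scene'); P=cloud(d,m).reshape(-1,3)
H=P[(abs(P[:,0]-440)<50)&(abs(P[:,1]-381)<50)&(P[:,2]>80)&(P[:,2]<182)]
for lo,hi in ((80,110),(150,182)):
    S=H[(H[:,2]>lo)&(H[:,2]<hi)]; print('handle',lo,S.mean(0).round(1),len(S))
# mister plan: head from initial top view
h=np.array([434.7,151.7]); yaw=None
z=np.load('top0.npz');Q=z['P'][255:295,215:280].reshape(-1,3);Q=Q[(Q[:,2]>170)&(Q[:,2]<184)]; r=cv2.minAreaRect(Q[:,:2].astype(np.float32)); print(r)
S=P[(abs(P[:,0]-435)<60)&(abs(P[:,1]-150)<60)&(P[:,2]>174)&(P[:,2]<185)]; print('now head',len(S),S.mean(0),cv2.minAreaRect(S[:,:2].astype(np.float32)))
st()
E
```

```text
time: 21.58
ee_pos: [440.5, 381.9, 138.7]
tool_rot: [-0.001, 0.997, 0.082, 0.002]
ft_force: [-3.4, 0.4, 8.4]
finger_gap: 14.3
finger_force: 115.1
time: 22.0
ee_pos: [439.8, 380.3, 136.3]
tool_rot: [0.0, 0.997, 0.082, 0.001]
ft_force: [-0.4, -0.2, -0.0]
finger_gap: 51.1
finger_force: 0.0
time: 22.42
ee_pos: [441.2, 381.7, 267.3]
tool_rot: [-0.002, 0.997, 0.082, 0.004]
ft_force: [0.5, 0.5, 1.1]
finger_gap: 51.4
finger_force: 0.0
handle 80 [480.8 388.9  96.3] 12
handle 150 [480.7 383.1 175.2] 53
((434.6982421875, 152.10467529296875), (75.08497619628906, 27.94584846496582), 73.82151794433594)
now head 186 [437.76140181 154.16180454 176.87556193] ((436.7563781738281, 152.97576904296875), (74.67866516113281, 28.763328552246094), 71.89445495605469)
t 22.5 p [441.4 382.  267.9] gap 51.4 F 0.0 ft [0.7 1.4 2.2] q [ 1.05  0.18 -0.15  0.   -1.23  0.68]
```

```bash
python3 -m jog '[{"dr":[0,0,1.4],"translation":[-0.3,1,0],"grip":0.6},{"dr":[0,0,2.8],"translation":[-0.3,2,0],"grip":0.6},{"dr":[0,0,4.2],"translation":[-0.3,3,0],"grip":0.6},{"dr":[0,0,5.6],"translation":[-0.3,4,0],"grip":0.6},{"dr":[0,0,7],"translation":[-0.3,5,0],"grip":0.6}]' >/dev/null
python3 -m jog '[{"dr":[0,0,1.4],"translation":[0,0,0],"grip":0.6},{"dr":[0,0,2.8],"translation":[0,0,0],"grip":0.6},{"dr":[0,0,4.2],"translation":[0,0,0],"grip":0.6},{"dr":[0,0,5.6],"translation":[0,0,0],"grip":0.6},{"dr":[0,0,7],"translation":[0,0,0],"grip":0.6}]' >/dev/null
python3 -m jog '[{"dr":[0,0,1.4],"translation":[0,0,0],"grip":0.6},{"dr":[0,0,2.8],"translation":[0,0,0],"grip":0.6},{"dr":[0,0,4.2],"translation":[0,0,0],"grip":0.6},{"dr":[0,0,5.6],"translation":[0,0,0],"grip":0.6},{"dr":[0,0,7],"translation":[0,0,0],"grip":0.6}]' >/dev/null
python3 - <<'E'
from h import *
st(); goal([435.7,152.5,250],Rtool(163)); goal([435.7,152.5,144],Rtool(163))
E
```

```text
t 23.7 p [452.5 255.7 261.3] gap 68.3 F 0.0 ft [ 0.1 -0.3 -0.3] q [ 0.89  0.08 -0.28  0.   -1.21 -1.  ]
 tr [4.18, 0.24, 0.45] dr [-0.02, 0.0, 2.21] rows>= 2.5
 tr [4.18, 0.25, 4.69] dr [-0.02, 0.0, 2.21] rows>= 3.8
```

```bash
python3 -m jog '[{"dr":[0,0,1.2],"translation":[1.3,0.1,0.1],"grip":0.6},{"dr":[0,0,2.2],"translation":[2.6,0.2,0.4],"grip":0.6},{"dr":[0,0,2.2],"translation":[3.8,0.25,0.4],"grip":0.6},{"dr":[0,0,2.2],"translation":[4.18,0.25,0.4],"grip":0.6},{"dr":[0,0,2.2],"translation":[4.18,0.25,0.4],"grip":0.6}]' >/dev/null
python3 - <<'E'
from h import *
st(); goal([435.7,152.5,144],Rtool(163))
im,d,m=snap('scene'); P=cloud(d,m).reshape(-1,3)
S=P[(abs(P[:,0]-435)<60)&(abs(P[:,1]-150)<60)&(P[:,2]>145)&(P[:,2]<185)]; print('now head',len(S),S.mean(0),cv2.minAreaRect(S[:,:2].astype(np.float32)))
im,d,m=snap('top'); cv2.imwrite('pics/chk.png',cv2.resize(im[200:340,90:330,::-1],None,fx=3,fy=3)); P=cloud(d,m)
H=P[235:305,100:175].reshape(-1,3);H=H[(H[:,2]>150)&(H[:,2]<190)];print('handle top',len(H),H.mean(0).round(1),cv2.minAreaRect(H[:,:2].astype(np.float32)))
E
```

```text
t 24.1 p [435.7 150.5 251.6] gap 68.0 F 0.0 ft [ 0.2 -0.4 -0.3] q [ 0.76 -0.02 -0.41  0.   -1.18 -1.05]
 tr [-0.07, 0.03, 4.3] dr [-0.02, 0.01, 0.06] rows>= 2.6
now head 475 [443.57636313 155.54957416 166.47346271] ((433.858154296875, 144.91763305664062), (92.67432403564453, 31.230724334716797), 72.7911376953125)
handle top 191 [487.3 378.  174. ] ((487.10833740234375, 380.4504089355469), (16.19381332397461, 35.49140930175781), 88.86074829101562)
```

View pics/chk.png

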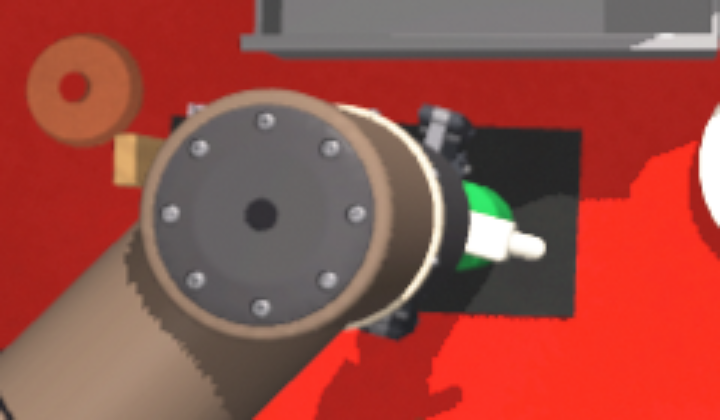

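The crop shows the scoop handle has been knocked to (487,380). It is still upright and well inside the mat, so I'm leaving it. The gripper is over the mister, whose head is at crop (490,235).

```bash
python3 -m jog '[{"dr":[0,0,0],"translation":[-0.07,0,1.3],"grip":0.6},{"dr":[0,0,0],"translation":[-0.07,0,2.6],"grip":0.6},{"dr":[0,0,0],"translation":[-0.07,0,3.6],"grip":0.6},{"dr":[0,0,0],"translation":[-0.07,0,4.1],"grip":0.6},{"dr":[0,0,0],"translation":[-0.07,0,4.25],"grip":0.6}]'
python3 -m jog '[{"dr":[0,0,0],"translation":[0,0,0],"grip":-1},{"dr":[0,0,0],"translation":[0,0,0],"grip":-1},{"dr":[0,0,0],"translation":[0,0,0],"grip":-1},{"dr":[0,0,0],"translation":[0,0,0],"grip":-1},{"dr":[0,0,0],"translation":[0,0,0],"grip":-1}]' 80
python3 -m jog '[{"dr":[0,0,0],"translation":[0,0,0],"grip":-1},{"dr":[0,0,0],"translation":[0,0,0],"grip":-1},{"dr":[0,0,0],"translation":[0,0,0],"grip":-1}]'
python3 -m jog '[{"dr":[0,0,0],"translation":[0,0,-0.5],"grip":-1},{"dr":[0,0,0],"translation":[0,0,-1.5],"grip":-1},{"dr":[0,0,0],"translation":[0,0,-3],"grip":-1},{"dr":[0,0,0],"translation":[0,0,-4],"grip":-1},{"dr":[0,0,0],"translation":[0,0,-4.5],"grip":-1}]'
python3 - <<'E'
from h import *
# TCP at grasp z -> mister underside 4. print plan with dz from log
st(); goal([457,-57,250],Rtool(-150))
E
```

```text
time: 24.65
ee_pos: [435.9, 154.3, 142.5]
tool_rot: [-0.002, -0.598, 0.802, -0.001]
ft_force: [0.4, -0.3, 0.9]
finger_gap: 68.5
finger_force: 0.0
time: 25.07
ee_pos: [437.2, 154.7, 146.2]
tool_rot: [0.002, -0.598, 0.802, -0.0]
ft_force: [-2.4, 0.7, 5.5]
finger_gap: 26.9
finger_force: 80.2
time: 25.32
ee_pos: [437.2, 154.6, 146.2]
tool_rot: [0.002, -0.598, 0.802, -0.0]
ft_force: [-3.9, 0.9, 6.1]
finger_gap: 26.5
finger_force: 80.3
time: 25.73
ee_pos: [437.8, 154.7, 261.4]
tool_rot: [0.003, -0.598, 0.802, -0.001]
ft_force: [0.1, -0.3, -2.7]
finger_gap: 26.5
finger_force: 79.4
t 25.7 p [437.8 154.7 261.4] gap 26.5 F 79.4 ft [ 0.1 -0.3 -2.7] q [ 0.77 -0.02 -0.39  0.   -1.2  -1.06]
 tr [7.9, -3.15, 0.43] dr [-0.07, 0.03, -9.32] rows>= 6.5
```

```bash
python3 -m jog '[{"dr":[0,0,-0.8],"translation":[0.7,-0.2,0],"grip":-1},{"dr":[0,0,-1.7],"translation":[1.6,-0.6,0],"grip":-1},{"dr":[0,0,-2.7],"translation":[2.5,-1,0],"grip":-1},{"dr":[0,0,-3.7],"translation":[3.4,-1.3,0],"grip":-1},{"dr":[0,0,-4.7],"translation":[4.2,-1.6,0],"grip":-1}]' >/dev/null
python3 -c "
from h import *
st(); goal([456,-56,247],Rtool(-150))"
```

```text
t 26.1 p [444.4  40.8 257.5] gap 27.1 F 79.5 ft [-0.3  0.5 -2.4] q [ 0.54 -0.05 -0.42  0.   -1.2  -0.41]
 tr [3.9, 0.02, 0.42] dr [-0.02, -0.0, -4.57] rows>= 3.2
```

```bash
python3 -m jog '[{"dr":[0,0,-1],"translation":[0.9,0,0.1],"grip":-1},{"dr":[0,0,-2],"translation":[1.8,0,0.2],"grip":-1},{"dr":[0,0,-3],"translation":[2.7,0,0.3],"grip":-1},{"dr":[0,0,-4],"translation":[3.5,0,0.4],"grip":-1},{"dr":[0,0,-4.55],"translation":[3.9,0,0.42],"grip":-1}]' >/dev/null
python3 -m jog '[{"dr":[0,0,0],"translation":[0,0,0],"grip":-1},{"dr":[0,0,0],"translation":[0,0,0],"grip":-1},{"dr":[0,0,0],"translation":[0,0,0],"grip":-1}]' >/dev/null
python3 - <<'E'
from h import *
st(); s=status.state(); Rm=R.from_quat(s['tool_rot'],scalar_first=True).as_matrix()
# mister axes from tool: mister y = tool y dir up to sign; mister x = -? heading -60
my=-Rm[:,1] if False else Rm[:,1]; mz=-Rm[:,2]; mx=np.cross(my,mz)
if mx@[.5,-.866,0]<0: mx,my=-mx,-my
noz=s['ee_pos']+mx*(70-10)+mz*(128-142.2)
t=np.array([585,-279,35])-noz; sp=(mx-mz)/2**.5; print('x',t@sp,'y',t@my,'z',t@np.cross(sp,my),mx)
im,d,m=snap('scene');im2,_,_=snap('top'); v=np.hstack([im[130:330,150:450],im2[150:350,220:520]]);cv2.imwrite('pics/mist.png',cv2.resize(v,None,fx=1.3,fy=1.3)[:,:,::-1])
E
```

```text
t 26.8 p [456.6 -54.5 247.1] gap 26.7 F 79.6 ft [ 0.3 -0.2 -2.6] q [ 0.31 -0.02 -0.42  0.   -1.17  0.2 ]
x 280.3893170783347 y 0.6582208172817859 z 0.3631723809161678 [ 4.93239593e-01 -8.69893365e-01  4.86929660e-04]
```

View pics/mist.png

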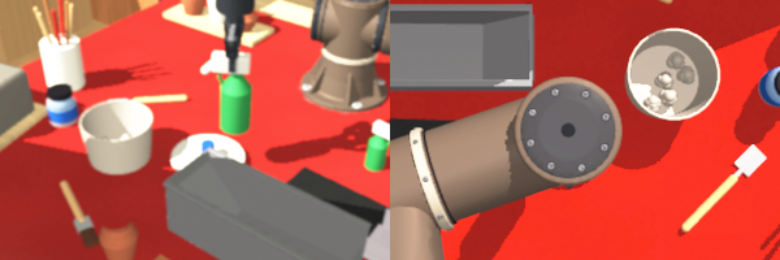

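The mister is upright in the scene half at (237,95), with its nozzle toward the bucket. The top half shows the lumps in the bucket at (670,80) and an empty trough. The computed aim error is under 1 mm at 280 mm, so I'll hold it.

```bash
for k in 1 2 3 4 5 6; do python3 -m jog '[{"dr":[0,0,0],"translation":[0,0,0],"grip":-1},{"dr":[0,0,0],"translation":[0,0,0],"grip":-1},{"dr":[0,0,0],"translation":[0,0,0],"grip":-1},{"dr":[0,0,0],"translation":[0,0,0],"grip":-1},{"dr":[0,0,0],"translation":[0,0,0],"grip":-1}]' >/dev/null; done
python3 -m jog '[{"dr":[0,0,0.9],"translation":[-0.9,0,-0.1],"grip":-1},{"dr":[0,0,1.9],"translation":[-1.8,0,-0.2],"grip":-1},{"dr":[0,0,2.9],"translation":[-2.7,0,-0.3],"grip":-1},{"dr":[0,0,3.9],"translation":[-3.5,0,-0.4],"grip":-1},{"dr":[0,0,4.7],"translation":[-4.3,0,-0.4],"grip":-1}]' >/dev/null
python3 -c "
from h import *
st(); goal([437.2,154.6,250],Rtool(163))"
```

```text
t 29.8 p [403.2  39.5 257.6] gap 26.8 F 79.7 ft [-0.   0.3 -2.4] q [ 0.59 -0.13 -0.49  0.   -1.21 -0.49]
 tr [-4.44, -1.82, 0.31] dr [-0.03, 0.01, 4.58] rows>= 3.2
```

```bash
python3 -m jog '[{"dr":[0,0,1],"translation":[-0.9,-0.4,0.1],"grip":-1},{"dr":[0,0,2],"translation":[-1.9,-0.8,0.2],"grip":-1},{"dr":[0,0,3],"translation":[-2.9,-1.2,0.3],"grip":-1},{"dr":[0,0,4],"translation":[-3.9,-1.6,0.3],"grip":-1},{"dr":[0,0,4.6],"translation":[-4.45,-1.8,0.3],"grip":-1}]' >/dev/null
python3 -m jog '[{"dr":[0,0,0],"translation":[0,0,0],"grip":-1},{"dr":[0,0,0],"translation":[0,0,0.6],"grip":-1},{"dr":[0,0,0],"translation":[0,0,1.8],"grip":-1},{"dr":[0,0,0],"translation":[0,0,2.6],"grip":-1},{"dr":[0,0,0],"translation":[0,0,3.4],"grip":-1}]' >/dev/null
python3 -m jog '[{"dr":[0,0,0],"translation":[0,0,0],"grip":-1},{"dr":[0,0,0],"translation":[0,0,0],"grip":-1}]' >/dev/null
python3 -c "
from h import *
st(); goal([437.2,154.6,146],Rtool(163))"
```

```text
t 30.8 p [436.1 153.4 164.3] gap 26.6 F 79.9 ft [ 0.3  0.5 -2.3] q [ 0.77  0.06 -0.54  0.   -0.97 -1.06]
 tr [-0.06, -0.03, 0.73] dr [-0.01, -0.02, 0.04] rows>= 0.4
```

```bash
python3 -m jog '[{"dr":[0,0,0],"translation":[0,0,0.3],"grip":-1},{"dr":[0,0,0],"translation":[0,0,0.5],"grip":-1},{"dr":[0,0,0],"translation":[0,0,0.65],"grip":-1},{"dr":[0,0,0],"translation":[0,0,0.73],"grip":-1},{"dr":[0,0,0],"translation":[0,0,0.74],"grip":-1}]'
python3 -m jog '[{"dr":[0,0,0],"translation":[0,0,0],"grip":0.4},{"dr":[0,0,0],"translation":[0,0,0],"grip":0.4},{"dr":[0,0,0],"translation":[0,0,0],"grip":0.4},{"dr":[0,0,0],"translation":[0,0,0],"grip":0.4},{"dr":[0,0,0],"translation":[0,0,0],"grip":0.4}]' >/dev/null
python3 -m jog '[{"dr":[0,0,0],"translation":[0,0,-0.5],"grip":0.4},{"dr":[0,0,0],"translation":[0,0,-1.5],"grip":0.4},{"dr":[0,0,0],"translation":[0,0,-3],"grip":0.4},{"dr":[0,0,0],"translation":[0,0,-4.5],"grip":0.4},{"dr":[0,0,0],"translation":[0,0,-5],"grip":0.4}]'
python3 - <<'E'
from h import *
im,d,m=snap('scene'); P=cloud(d,m).reshape(-1,3)
L=P[(abs(P[:,0]-485)<130)&(abs(P[:,1]+101)<100)&(P[:,2]>10)&(P[:,2]<24)&(P[:,0]<575)]; print('lid disc',len(L),cv2.minAreaRect(L[:,:2].astype(np.float32)))
L=P[(abs(P[:,0]-485)<130)&(abs(P[:,1]+101)<100)&(P[:,2]>46)&(P[:,2]<60)&(P[:,0]<560)]; print('knob top',len(L),L.mean(0))
im,d,m=snap('top'); hsv=cv2.cvtColor(im,cv2.COLOR_RGB2HSV); mk=(cv2.inRange(hsv,(100,150,80),(125,255,255))>0); P=cloud(d,m)
L=P[mk&(abs(P[...,0]-485)<130)&(abs(P[...,1]+101)<110)&(P[...,2]<70)&(P[...,2]>30)];print('knob top cam',len(L),L.mean(0) if len(L) else 0)
st(); goal([480,-101,230],Rtool(-90)); goal([480,-101,230],Rtool(-170))
E
```

```text
time: 31.25
ee_pos: [436.8, 154.2, 146.4]
tool_rot: [0.001, -0.596, 0.803, -0.001]
ft_force: [-0.4, -1.1, -0.3]
finger_gap: 26.5
finger_force: 80.3
time: 32.08
ee_pos: [438.3, 155.0, 276.7]
tool_rot: [0.004, -0.596, 0.803, -0.001]
ft_force: [2.0, 1.3, 0.0]
finger_gap: 59.5
finger_force: 0.0
lid disc 710 ((465.3836669921875, -119.55641174316406), (119.78675842285156, 163.63262939453125), 48.19638442993164)
knob top 71 [483.65375847 -99.44786922  53.19958527]
knob top cam 127 [ 479.40775646 -100.73794093   55.21967172]
t 32.2 p [437.7 155.1 274.5] gap 59.8 F 0.0 ft [-0.  -0.4  0. ] q [ 0.77 -0.03 -0.37  0.   -1.23 -1.06]
 tr [9.32, -4.58, 1.75] dr [-0.1, -0.01, -21.37] rows>= 14.9
 tr [9.32, -4.58, 1.75] dr [-0.07, 0.05, -5.37] rows>= 6.3
```

```bash
python3 -m jog '[{"dr":[0,0,0],"translation":[1.2,-0.6,0],"grip":0.4},{"dr":[0,0,0],"translation":[2.4,-1.2,0],"grip":0.4},{"dr":[0,0,0],"translation":[3.7,-1.8,0],"grip":0.4},{"dr":[0,0,0],"translation":[5,-2.5,0],"grip":0.4},{"dr":[0,0,0],"translation":[6,-2.95,0],"grip":0.4}]' >/dev/null
python3 -m jog '[{"dr":[0,0,0],"translation":[1.2,-0.6,0.5],"grip":0.4},{"dr":[0,0,0],"translation":[2.3,-1.1,1.5],"grip":0.4},{"dr":[0,0,0],"translation":[3,-1.5,2.5],"grip":0.4},{"dr":[0,0,0],"translation":[3.3,-1.6,3.5],"grip":0.4},{"dr":[0,0,0],"translation":[3.3,-1.6,4.2],"grip":0.4}]' >/dev/null
python3 -m jog '[{"dr":[0,0,0],"translation":[0,0,0],"grip":0.4},{"dr":[0,0,0],"translation":[0,0,0],"grip":0.4}]' >/dev/null
python3 -c "
from h import *
st(); goal([480,-101,27])"
```

```text
t 33.2 p [ 477.2 -101.7  165.2] gap 60.0 F 0.0 ft [ 0.8 -0.5  1.5] q [ 0.19  0.11 -0.48  0.   -0.98 -0.49]
 tr [-0.06, -0.11, 5.53] dr [0.0, 0.0, 0.0] rows>= 3.3
```

```bash
python3 -m jog '[{"dr":[0,0,0],"translation":[0,-0.1,1.3],"grip":0.4},{"dr":[0,0,0],"translation":[0,-0.1,2.7],"grip":0.4},{"dr":[0,0,0],"translation":[0,-0.1,4],"grip":0.4},{"dr":[0,0,0],"translation":[0,-0.1,4.9],"grip":0.4},{"dr":[0,0,0],"translation":[0,-0.1,5.45],"grip":0.4}]' >/dev/null
python3 -m jog '[{"dr":[0,0,0],"translation":[0,0,0],"grip":-1},{"dr":[0,0,0],"translation":[0,0,0],"grip":-1},{"dr":[0,0,0],"translation":[0,0,0],"grip":-1},{"dr":[0,0,0],"translation":[0,0,0],"grip":-1},{"dr":[0,0,0],"translation":[0,0,0],"grip":-1}]' 60
python3 -m jog '[{"dr":[0,0,0],"translation":[0,0,0],"grip":-1},{"dr":[0,0,0],"translation":[0,0,0],"grip":-1},{"dr":[0,0,0],"translation":[0,0,0],"grip":-1}]'
python3 -m jog '[{"dr":[0,0,0],"translation":[0,0,-0.5],"grip":-1},{"dr":[0,0,0],"translation":[0,0,-1.7],"grip":-1},{"dr":[0,0,0],"translation":[0,0,-3.2],"grip":-1},{"dr":[0,0,0],"translation":[0,0,-4.8],"grip":-1},{"dr":[0,0,0],"translation":[0,0,-6],"grip":-1}]'
python3 - <<'E'
from h import *
st(); im,d,m=snap('top'); P=cloud(d,m).reshape(-1,3)
B=P[(abs(P[:,0]-585)<95)&(abs(P[:,1]+279)<95)&(P[:,2]>95)&(P[:,2]<106)]; print('rim',len(B),cv2.minEnclosingCircle(B[:,:2].astype(np.float32)))
goal([585,-278,178])
E
```

```text
time: 34.02
ee_pos: [481.9, -101.7, 31.4]
tool_rot: [0.002, -0.596, 0.803, -0.001]
ft_force: [1.5, 1.0, 3.9]
finger_gap: 30.5
finger_force: 59.7
time: 34.27
ee_pos: [482.0, -101.7, 31.3]
tool_rot: [0.002, -0.596, 0.803, -0.001]
ft_force: [-0.7, 2.5, 8.3]
finger_gap: 30.5
finger_force: 60.1
time: 34.68
ee_pos: [480.7, -102.2, 183.4]
tool_rot: [0.002, -0.596, 0.803, -0.001]
ft_force: [2.7, 0.8, -1.3]
finger_gap: 30.1
finger_force: 59.9
t 34.7 p [ 480.7 -102.2  183.4] gap 30.1 F 59.9 ft [ 2.7  0.8 -1.3] q [ 0.19  0.09 -0.46  0.   -1.02 -0.49]
rim 349 ((582.3375244140625, -277.98828125), 79.84310913085938)
 tr [5.56, -5.9, 0.49] dr [0.0, 0.0, 0.0] rows>= 4.9
```

```bash
python3 -m jog '[{"dr":[0,0,0],"translation":[0.9,-0.9,0],"grip":-1},{"dr":[0,0,0],"translation":[2,-2.1,0],"grip":-1},{"dr":[0,0,0],"translation":[3.1,-3.3,0],"grip":-1},{"dr":[0,0,0],"translation":[4.2,-4.5,0],"grip":-1},{"dr":[0,0,0],"translation":[5,-5.3,0],"grip":-1}]' >/dev/null
python3 -m jog '[{"dr":[0,0,0],"translation":[0.3,-0.3,0],"grip":-1},{"dr":[0,0,0],"translation":[0.55,-0.6,0.4],"grip":-1},{"dr":[0,0,0],"translation":[0.55,-0.6,0.7],"grip":-1},{"dr":[0,0,0],"translation":[0.55,-0.6,0.9],"grip":-1},{"dr":[0,0,0],"translation":[0.55,-0.6,0.9],"grip":-1}]' >/dev/null
python3 -c "
from h import *
st(); goal([585,-277,121])"
```

```text
t 35.6 p [ 579.8 -276.4  155.5] gap 30.2 F 60.0 ft [-0.4  0.6 -1.9] q [-0.14  0.36 -0.16 -0.   -1.05 -0.15]
 tr [-0.03, -0.21, 1.38] dr [0.0, 0.0, 0.0] rows>= 0.8
```

```bash
python3 -m jog '[{"dr":[0,0,0],"translation":[0,-0.2,0],"grip":-1},{"dr":[0,0,0],"translation":[0,-0.2,0.4],"grip":-1},{"dr":[0,0,0],"translation":[0,-0.2,0.8],"grip":-1},{"dr":[0,0,0],"translation":[0,-0.2,1.1],"grip":-1},{"dr":[0,0,0],"translation":[0,-0.2,1.3],"grip":-1}]'
python3 -m jog '[{"dr":[0,0,0],"translation":[0,0,0.06],"grip":-1},{"dr":[0,0,0],"translation":[0,0,0.1],"grip":-1},{"dr":[0,0,0],"translation":[0,0,0.12],"grip":-1},{"dr":[0,0,0],"translation":[0,0,0.12],"grip":-1}]'
```

```text
time: 35.98
ee_pos: [585.4, -278.5, 123.3]
tool_rot: [0.0, -0.596, 0.803, 0.0]
ft_force: [-0.1, -0.3, -2.6]
finger_gap: 30.2
finger_force: 60.0
time: 36.32
ee_pos: [586.0, -279.1, 122.0]
tool_rot: [0.001, -0.596, 0.803, -0.0]
ft_force: [-0.1, 0.6, -1.1]
finger_gap: 30.1
finger_force: 60.0
```

```bash
python3 -m jog '[{"dr":[0,0,0],"translation":[0,0.03,0.04],"grip":-1},{"dr":[0,0,0],"translation":[0,0.03,0.08],"grip":-1},{"dr":[0,0,0],"translation":[0,0.03,0.1],"grip":-1},{"dr":[0,0,0],"translation":[0,0.03,0.1],"grip":-1}]'
python3 -m jog '[{"dr":[0,0,0],"translation":[0,0,0],"grip":0.4},{"dr":[0,0,0],"translation":[0,0,0],"grip":0.4},{"dr":[0,0,0],"translation":[0,0,0],"grip":0.4},{"dr":[0,0,0],"translation":[0,0,0],"grip":0.4},{"dr":[0,0,0],"translation":[0,0,0],"grip":0.4}]'
python3 -m jog '[{"dr":[0,0,0],"translation":[0,0,-0.5],"grip":0.4},{"dr":[0,0,0],"translation":[0,0,-1.5],"grip":0.4},{"dr":[0,0,0],"translation":[0,0,-3],"grip":0.4},{"dr":[0,0,0],"translation":[0,0,-4.5],"grip":0.4},{"dr":[0,0,0],"translation":[0,0,-6],"grip":0.4}]' >/dev/null
python3 -m jog '[{"dr":[0,0,0],"translation":[2,3,-2],"grip":0.4},{"dr":[0,0,0],"translation":[2,3,-2],"grip":0.4},{"dr":[0,0,0],"translation":[-2,-4,-2],"grip":0.4},{"dr":[0,0,0],"translation":[-5,-5,-2],"grip":0.4},{"dr":[0,0,0],"translation":[-6,-5,-2],"grip":0.4}]' >/dev/null
python3 -m jog '[{"dr":[0,0,0],"translation":[-5,2,0],"grip":0.4},{"dr":[0,0,0],"translation":[-5,2,0],"grip":0.4},{"dr":[0,0,0],"translation":[-5,2,0],"grip":0.4},{"dr":[0,0,0],"translation":[-5,2,0],"grip":0.4},{"dr":[0,0,0],"translation":[-5,2,0],"grip":0.4}]' >/dev/null
python3 - <<'E'
from h import *
st(); im,d,m=snap('top'); P=cloud(d,m); Q=P.reshape(-1,3)
D=Q[(abs(Q[:,0]-585)<95)&(abs(Q[:,1]+279)<95)&(Q[:,2]>98)&(Q[:,2]<120)]; print('disc',len(D),cv2.minEnclosingCircle(D[:,:2].astype(np.float32)),np.median(D[:,2]),'plane',np.linalg.lstsq(np.c_[D[:,:2]-D[:,:2].mean(0),np.ones(len(D))],D[:,2],rcond=None)[0])
K=Q[(abs(Q[:,0]-585)<40)&(abs(Q[:,1]+279)<40)&(Q[:,2]>130)&(Q[:,2]<155)]; print('knob',K.mean(0))
M=Q[(abs(Q[:,0]-435)<60)&(abs(Q[:,1]-150)<60)&(Q[:,2]>168)&(Q[:,2]<190)]; print('mister',cv2.minAreaRect(M[:,:2].astype(np.float32)) if len(M) else 0)
H=Q[(abs(Q[:,0]-460)<80)&(abs(Q[:,1]-370)<60)&(Q[:,2]>165)&(Q[:,2]<190)]; print('handle',H.mean(0))
b,_,_=snap('scene'); v=np.hstack([cv2.resize(im,(400,300)),cv2.resize(b,(400,300))]); cv2.imwrite('pics/end.png',v[:,:,::-1])
E
```

```text
time: 36.65
ee_pos: [585.7, -278.9, 119.8]
tool_rot: [0.001, -0.596, 0.803, -0.001]
ft_force: [-0.5, -0.3, -0.6]
finger_gap: 29.9
finger_force: 60.2
time: 37.07
ee_pos: [585.5, -278.9, 119.6]
tool_rot: [0.001, -0.596, 0.803, -0.001]
ft_force: [0.1, -0.9, -0.1]
finger_gap: 59.8
finger_force: 0.0
t 38.3 p [ 616.4 -112.1  315.4] gap 59.7 F 0.0 ft [0.3 0.2 0.2] q [ 0.13  0.24  0.03 -0.   -1.36 -0.42]
disc 4123 ((586.68212890625, -278.1413269042969), 84.02425384521484) 107.8528234969242 plane [ 3.48509537e-03 -1.27438634e-03  1.07814987e+02]
knob [ 586.5977555  -277.47059303  143.22491696]
mister 0
handle [486.94648989 378.83931506 177.49360917]
```

View pics/end.png

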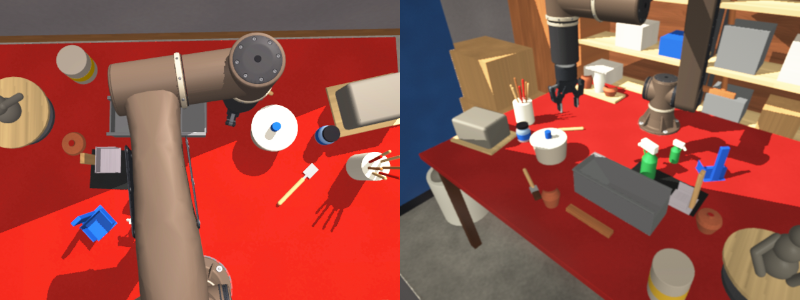

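The lid is seated level at left (272,128), and the mister and scoop stand upright on the mat at right (650,155) and (688,195). Handing in.

```bash
python3 -c "
from station import ticket; print(ticket.finish_job())"
```

```text
the job is handed in; nothing more can be done
None
```

I handed the job in at about 38 s: all five lumps are in the bucket, the mister was held aimed for about 2.5 s, the lid is seated level, and the scoop and mister stand upright on the mat; the hand-in call returned no verdict.

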